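Put the lathe accessories back in their fitted trays

ROBOT

A 6-joint arm with a two-finger parallel gripper is mounted at the origin on a cart in front of the work surface, level with it; the furniture and walls round the work are solid. World frame = base frame: x ahead of the robot, y to its left, z up, the work surface at z = 0. Lengths are in m, angles in rad, forces in N, time in s.
With the tool pointing down it reaches from about 0.25 to 0.775 m from the base axis. Payload 8.9 kg.
Tool frame: the origin (TCP) lies on the centre line of the jaws, within the pads' length; the fingertips stand ctrl.tips_ahead ahead of it and the grasp point (between the pads) is the TCP (ctrl.tips_ahead is the distance from the TCP to the fingertips, in m); z points along the fingers, y is the direction in which the jaws open and shut (so a half turn about z gives the same grasp; the last joint's range is limited). The gripper opens to 85 mm and grips with 20 to 120 N. Pads are 22 mm wide; open, the fingers measure 114 mm over their backs; the gripper's body (76 mm by 85 mm) begins 54 mm behind the grasp point. The pads swing forward as they close: fully open they stand 13 mm farther back than shut.
Start: joints at [1.137, 0.291, -0.153, 1.127, 0, 1.431], TCP at [0.153, 0.502, 0.219] pointing down, gripper open.
Joint ranges: [-2.52, 2.52], [-0.91, 1.74], [-1.3, 1.37], [-1.96, 2.02], [-1.52, 1.47], [-3.14, 3.14]. Speed limits (rad/s): [2.22, 2.22, 2.79, 3.14, 3.14, 3.14].

INTERFACE

Orientations are given as a rotation vector (axis times angle).
In Python, from cell import monitor, viewer, ticket, ctrl gives the robot as it stands.
- The arm moves only by the tool step_arm, never from a script. Its argument "steps" is a list of rows, each a list of 3 entries, a list of its own where there are three numbers: the opening, from -1 (shut) to 1 (fully open), so that 0 is half open, then the shift along the tool's x, y, z in cm, then the turn, a rotation vector about the tool's x, y, z in rad. A call has 1 to 12 rows; each row is the pose to reach, as a shift and turn from the pose commanded when the call began, along the tool's axes at that moment; what a row does not reach only later rows make up. A row lasts 1/8 s, in which the tool goes at most 62.5 mm and 10.7 degrees, less where a joint would pass 70% of its speed; a pose out of reach is approached as far as the arm can. A call with a gripper value outside its range is refused whole. The fingers move at their own pace and stop on an object; "grip_force" is the grip in N (left out, the last holds). Time passes only in rows, so rows that repeat a pose let the fingers close. It gives the time, the measured TCP pose, the force and the opening at its end, in the units of the state.
- monitor.get_state(): the state, without advancing time (a new reading comes with each control period).
- viewer.capture(name): name is "scene" or "top" or "wrist"; returns a dict with "color" (400x640x3 uint8, blue, green, red), "fovy" (degrees; the focal length in pixels is half the picture's height over the tangent of half this angle, whatever the lens; pixels are square), "cx", "cy" (the principal point, pixels), "camera_from_world" (4x4, takes a point from world to camera coordinates). Camera axes: x right, y up, looking along -z (the intrinsics and any distortion apply to the point x, -y, -z); pixel columns grow to the right and rows downward; lengths in m; the calibration is good to about 2 mm. A picture is of the moment at which its call begins. There is no depth.
- ticket.hand_in(): hands the job in, once; it reports no verdict.
The state is a dict: "clock": time; "joint_pos": joint angles; "joint_vel": joint speeds; "tau": joint torques, N m; "ee_pos": TCP position; "orientation": TCP orientation; "ft_force": force on the tool from outside, world axes, zero at the start; "ft_torque": the same for the moment, N m; "gripper_width": finger opening in m.
Only numpy, scipy, OpenCV 4.12 (cv2) and the standard library are available. Lean on these libraries where they do the work, as an engineer would, in place of code of your own. Each camera call takes 0.05 s, during which the arm holds its last target.

TASK

Clear up the lathe accessories: lay the large revolving centre, the smaller drive centre and the T-handled chuck key each in the shallow tray whose pocket is made to its size and shape, so that it lies flat on the tray's floor, wholly inside the rim. The two centres may lie either way round; the key's bar belongs in the wide end of the T. Leave the wax tin and the tape measure where they are.

Things in the scene. Friction and masses are not known exactly. Their poses are not given: they have to be found in the camera images.
- live_centre_mid (a point): Large lathe centre (revolving centre), grey steel, lying on the bench, 122 mm long, 37 mm across (all sizes in mm) at its thick head (+x end), tapering to the shank end. This point is on its axis at half length; it lies with the axis sloping 9 degrees, this point 16 above what it lies on. x axis along its length. It can roll. Grip it across, at its centre of mass about 12 towards the head.
- drive_centre_mid (a point): Small lathe centre (four-spur drive centre): a grey steel part of the same kind, lying on the bench, 100 long, 25 across at its thick head (+x end). This point is on its axis at half length; it lies with the axis sloping 5 degrees, this point 10.6 above what it lies on. x axis along its length. It can roll. Grip it across, at its centre of mass about 8 towards the head.
- chuck_key: T chuck key of bare steel lying flat: round shank 11 thick along its x axis from about x = -43 to +44, with a cross bar 70 long and 8.4 thick along y at x = +38. Origin on the shank's underside, z up. Grip it across the shank near x = 0 to +6.
- key_bar (a point): Middle of the chuck key's cross bar, 38 along +x from the key's origin and 5 above its underside; same axes as the key.
- live_centre_tray: Fixed shallow tray for the large centre: grey floor 4 above the bench, pale wooden rim 5 thick whose top is 10 above the bench, pocket 138 (x) by 53 (y), outside 148 by 63. Each long rim has a 56 wide finger notch in the middle (x = -28 to +28). Origin on the bench under the pocket's middle; x along the pocket.
- drive_centre_tray: Fixed shallow tray for the small centre: like the other, but its pocket is 116 (x) by 41 (y), outside 126 by 51; the same floor, rim and finger notches. Origin on the bench under the pocket's middle; x along the pocket.
- chuck_key_tray: Fixed T-shaped tray for the chuck key: floor and rim like the others. Shank pocket 28 wide (y) from x = -51, bar pocket from x = +26 to +52, open at both ends, floor 72 wide (y) there. No rim beside the shank from x = -24 to +21 (room for fingers). Origin on the bench where the key's origin belongs; the key's x axis is to lie along the tray's x, the bar at x = +38.
- wax_tin: Bystander: round red tin, 78 across, 28 high, beyond the work, between the grinder and the saw. Origin under its middle.
- tape_measure: Bystander: yellow tape measure, 36 by 74 by 66 high, by the lathe. Origin under its middle.

How it is judged:
By the outcome, as a careful person would: the job done as asked, in the order asked, and still so for the second after the job is handed in, with the robot touching nothing.
It also fails if it takes over 96 s, if anything falls off the work surface, if the arm or the gripper's body presses on something with over 40 N, if the wrist force passes 120 N, or if a joint passes its speed limit or range.

## Working session

There is one attempt and no reset: what is moved stays moved. The work goes in short steps, Python scripts to look and compute and a tool call to move; the robot and the scene stay as the last step left them, time stands still between calls to the robot, and variables do not carry over. Pictures are saved under pics/ and viewed, and the job is handed in when it is done.

Besides the shell and the picture viewer there is one more tool, called after ">>>" by a JSON object that holds its "api" and its "payload", one argument or row to a line. step_arm: Moves the arm, as the interface text tells. Its arguments: {"type":"object","properties":{"steps":{"type":"array"},"grip_force":{"type":"number"}},"required":["steps"]}

```bash
ls; mkdir -p pics
python3 - <<'E'
from cell import monitor, viewer, ticket, ctrl
import cv2, numpy as np
print(monitor.get_state()); print(ctrl.tips_ahead, [a for a in dir(ctrl) if a[0]!='_'])
for n in ("scene","top","wrist"):
    c=viewer.capture(n); cv2.imwrite(f"pics/{n}0.png",c["color"]); print(n,{k:v for k,v in c.items() if k!="color"})
E
```

```text
pics
{'clock': 0.0, 'joint_pos': array([ 1.13672765e+00,  2.91298057e-01, -1.54122732e-01,  1.12669626e+00,
        9.99694962e-06,  1.43149620e+00]), 'joint_vel': array([-0.00145716,  0.00015478,  0.00095765, -0.00188996,  0.00052719,
       -0.0003495 ]), 'tau': array([-3.87969894e-04, -5.37138641e+01,  3.31374729e+01,  1.56797835e-02,
       -2.06163536e-04, -4.46895257e-06]), 'ee_pos': array([0.1523232 , 0.50194409, 0.21832442]), 'orientation': array([-4.61290538e-01, -3.10715382e+00,  1.98522923e-03]), 'ft_force': array([-0.36213673, -0.34058911, -0.15837128]), 'ft_torque': array([-0.02185205, -0.01463252, -0.01845863]), 'gripper_width': 0.08510766161373487}
0.019 ['IKError', 'tips_ahead']
scene {'fovy': 49.616844028252515, 'cx': 318.692648819074, 'cy': 200.60387170503398, 'camera_from_world': array([[-0.52640943, -0.85018978,  0.0083935 ,  0.36931997],
       [ 0.33940211, -0.20107475,  0.91889888, -0.21895919],
       [-0.77955071,  0.48656581,  0.39440385, -0.80551176],
       [ 0.        ,  0.        ,  0.        ,  1.        ]])}
top {'fovy': 53.04488429861486, 'cx': 317.11962571991336, 'cy': 199.81884447290668, 'camera_from_world': array([[-0.00388278, -0.99999193,  0.00103047,  0.12361599],
       [ 0.98353517, -0.0036327 ,  0.18068029, -0.50969959],
       [-0.18067509,  0.00171504,  0.98354134, -1.02965701],
       [ 0.        ,  0.        ,  0.        ,  1.        ]])}
wrist {'fovy': 59.74768740662955, 'cx': 313.11970322650325, 'cy': 196.68240362140855, 'camera_from_world': array([[ 0.29012164,  0.95698914, -0.00110325, -0.52360582],
       [-0.92503334,  0.2801381 , -0.2565852 ,  0.03279033],
       [-0.24524019,  0.07546146,  0.96652099, -0.37695052],
       [ 0.        ,  0.        ,  0.        ,  1.        ]])}
```

View pics/scene0.png

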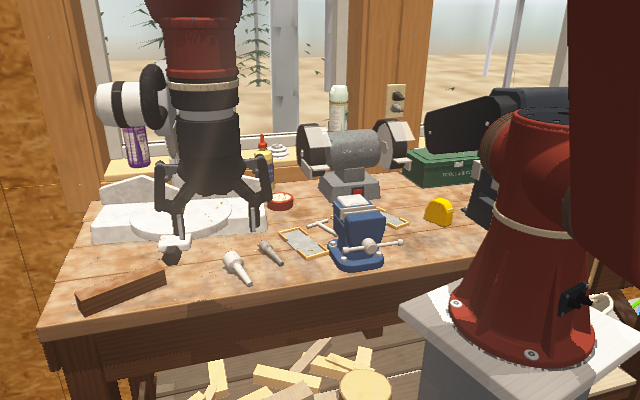

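View pics/top0.png

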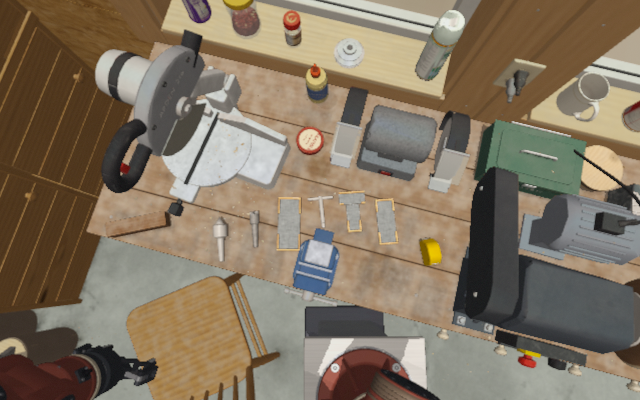

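View pics/wrist0.png

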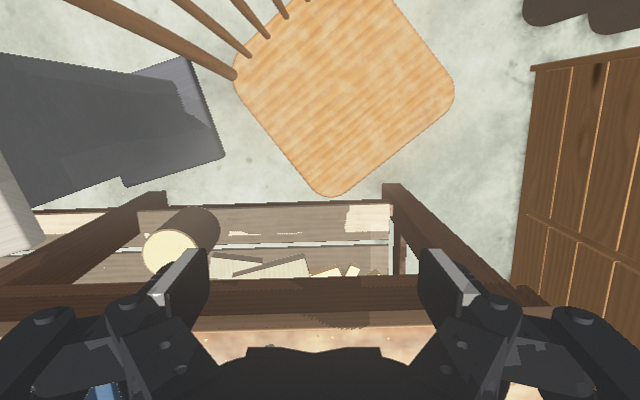

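```bash
cat > h.py <<'E'
import cv2, numpy as np
from cell import monitor, viewer, ticket, ctrl
from scipy.spatial.transform import Rotation as R
def K(c):
    f=200/np.tan(np.radians(c["fovy"])/2); return f
def proj(c,p):
    p=np.atleast_2d(p); q=p@c["camera_from_world"][:3,:3].T+c["camera_from_world"][:3,3]; f=K(c)
    return np.c_[c["cx"]+f*q[:,0]/-q[:,2], c["cy"]-f*q[:,1]/-q[:,2]]
def ray(c,px,z):
    px=np.atleast_2d(px).astype(float); f=K(c); M=c["camera_from_world"]; Rm=M[:3,:3]; o=-Rm.T@M[:3,3]
    d=np.c_[(px[:,0]-c["cx"])/f,-(px[:,1]-c["cy"])/f,-np.ones(len(px))]@Rm
    t=(z-o[2])/d[:,2]; return o+d*t[:,None]
def st():
    s=monitor.get_state(); Rm=R.from_rotvec(s["orientation"]).as_matrix(); return s,Rm
def rel(target,yaw_y=None):
    """target TCP xyz -> shift cm in tool axes; yaw_y: desired world angle of jaw axis y (rad)"""
    s,Rm=st(); d=Rm.T@(np.array(target)-s["ee_pos"])*100
    out=[np.round(d,2)]
    if yaw_y is not None:
        y=Rm[:,1]; a=np.arctan2(y[1],y[0]); t=(yaw_y-a+np.pi/2)%np.pi-np.pi/2
        # tool z down: positive world yaw = negative turn about tool z; also correct tilt
        down=np.array([0,0,-1.]); yy=np.array([np.cos(a+t),np.sin(a+t),0]); T=np.c_[np.cross(yy,down),yy,down]
        out.append(np.round(R.from_matrix(Rm.T@T).as_rotvec(),3)); out.append(("j6",s["joint_pos"][5]))
    return out
E
python3 - <<'E'
import cv2
a=cv2.imread("pics/top0.png")[180:300,190:410]; cv2.imwrite("pics/topz.png",cv2.resize(a,None,fx=3.6,fy=3.6,interpolation=cv2.INTER_CUBIC))
a=cv2.imread("pics/scene0.png")[180:300,200:460]; cv2.imwrite("pics/scenez.png",cv2.resize(a,None,fx=3,fy=3,interpolation=cv2.INTER_CUBIC))
E
```

```text
(no output)
```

View pics/topz.png

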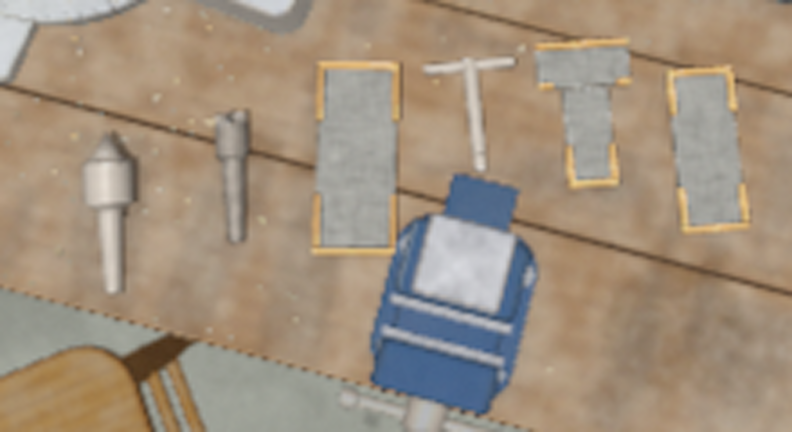

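View pics/scenez.png

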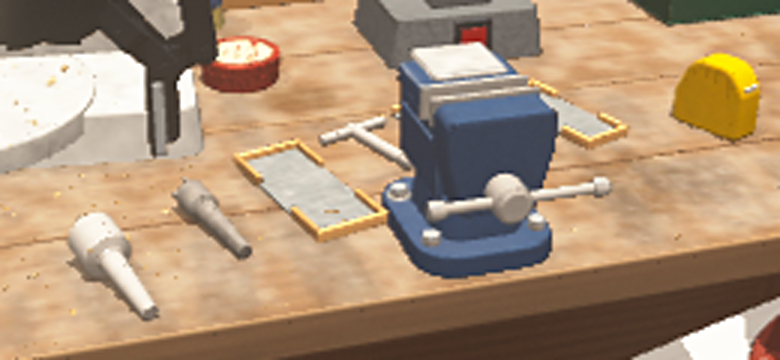

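Run:
```python
from h import *
c=viewer.capture("top")
def P(zx,zy,z): return ray(c,[[190+zx/3.6-.36,180+zy/3.6-.36]],z)[0]
def show(n,z,*pts): print(n,[np.round(P(x,y,z)*1000).astype(int)[:2].tolist() for x,y in pts])
show("live tip,headback,shank end",.016,(110,133),(110,205),(113,292))
show("live head edges",.018,(84,180),(136,182))
show("drive head,end",.0106,(233,112),(236,240))
show("drive head edges",.0125,(217,135),(248,133))
show("ltray",.01,(318,62),(402,62),(395,252),(312,251))
show("dtray",.01,(667,71),(731,66),(750,226),(684,231))
show("ktray",.01,(536,43),(629,38),(632,86),(568,188),(619,184))
show("key bar ends, shank end",.005,(425,70),(515,61),(480,169))
show("vise jaw",.1,(455,178),(518,186),(416,218),(540,270),(375,380),(490,410))
img=c["color"]; hsv=cv2.cvtColor(img,cv2.COLOR_BGR2HSV)
for x,y in [(350,150),(320,85),(110,190),(50,250),(590,130),(235,150),(470,100)]:
    px=(int(190+x/3.6),int(180+y/3.6)); print(px,hsv[px[1],px[0]])
# floor masks by saturation
m=((hsv[...,1]<45)&(hsv[...,2]>70)).astype(np.uint8)*255
n,l,s,ce=cv2.connectedComponentsWithStats(m)
for i in range(1,n):
    x,y,w,h,a=s[i]
    if a>60 and 190<ce[i][0]<410 and 180<ce[i][1]<300:
        ct=max(cv2.findContours((l==i).astype(np.uint8),0,1)[0],key=cv2.contourArea)
        print(s[i],ce[i],cv2.minAreaRect(ct))
```

```text
live tip,headback,shank end [[470, 387], [415, 385], [350, 380]]
live head edges [[434, 405], [432, 366]]
drive head,end [[487, 295], [389, 290]]
drive head edges [[469, 307], [470, 283]]
ltray [[526, 230], [525, 166], [379, 170], [380, 233]]
dtray [[518, -39], [521, -89], [398, -98], [394, -48]]
ktray [[540, 62], [544, -10], [506, -12], [427, 39], [430, 0]]
key bar ends, shank end [[520, 148], [527, 78], [443, 106]]
vise jaw [[425, 125], [420, 81], [398, 152], [362, 66], [288, 180], [267, 102]]
(287, 221) [ 30   9 162]
(278, 203) [ 17 119 189]
(220, 232) [ 17  24 214]
(203, 249) [ 16  65 173]
(353, 216) [ 30   8 162]
(255, 221) [ 18  29 159]
(320, 207) [ 16  24 198]
[339 193  26  37 554] [352.25451264 207.38808664] ((351.5, 211.0), (36.0, 25.0), 90.0)
[308 196  25  32 175] [321.08571429 206.68      ] ((320.0, 211.5), (31.0, 24.0), 90.0)
[277 199  23  50 986] [288.42799189 223.99492901] ((288.0, 223.5), (22.0, 49.0), -0.0)
[376 201  20  42 656] [385.91768293 221.2804878 ] ((385.7673645019531, 221.17327880859375), (41.095035552978516, 18.010173797607422), 84.2894058227539)
[250 211   9  36 227] [254.5814978  226.21145374] ((254.0, 228.5), (35.0, 8.0), 90.0)
[213 218  14  44 361] [219.8033241  236.76731302] ((219.5, 239.5), (13.0, 43.0), 0.0)
[300 236  38  31 617] [318.22042139 252.21231767] ((317.10003662109375, 251.20001220703125), (36.36619567871094, 26.246906280517578), 18.434947967529297)
[299 262  33  11  93] [315.25806452 266.79569892] ((315.07958984375, 266.7116394042969), (33.50705337524414, 2.7922544479370117), 15.422160148620605)
[296 271  34  11  97] [312.57731959 275.80412371] ((312.43359375, 275.7489929199219), (34.204715728759766, 2.76987361907959), 14.931418418884277)
```

Run:
```python
from h import *
s,Rm=st(); print(np.round(Rm,3))
c=viewer.capture("wrist"); M=c["camera_from_world"]; o=-M[:3,:3].T@M[:3,3]
print("cam in tool",Rm.T@(o-s["ee_pos"]), "view dir tool",Rm.T@(-M[2,:3]))
print(rel([.38,.384,.2],np.radians(93.3)))
```

```text
[[-0.957  0.291 -0.   ]
 [ 0.291  0.957 -0.001]
 [ 0.    -0.001 -1.   ]]
cam in tool [ 0.06522536 -0.00080316 -0.15374837] view dir tool [-2.56714331e-01  1.23418550e-04  9.66487319e-01]
[array([-25.21,  -4.7 ,   1.86]), array([-0.001, -0.   , -0.352]), ('j6', np.float64(1.4314622959345196))]
```

>>> {"api": "step_arm", "payload": {
  "steps": [
    [1, [-25.2, -4.7, 1.9], [0, 0, -0.352]],
    [1, [-25.2, -4.7, 1.9], [0, 0, -0.352]],
    [1, [-25.2, -4.7, 1.9], [0, 0, -0.352]],
    [1, [-25.2, -4.7, 1.9], [0, 0, -0.352]],
    [1, [-25.2, -4.7, 1.9], [0, 0, -0.352]],
    [1, [-25.2, -4.7, 1.9], [0, 0, -0.352]],
    [1, [-25.2, -4.7, 1.9], [0, 0, -0.352]],
    [1, [-25.2, -4.7, 1.9], [0, 0, -0.352]]
  ],
  "grip_force": 50
}}

```text
clock: 1.25
ee_pos: [0.3788, 0.385, 0.2001]
orientation: [0.093, -3.14, -0.0]
ft_force: [-0.0, 0.2, -0.6]
gripper_width: 0.0854
```

Run:
```python
from h import *
s,Rm=st(); print(s["ee_pos"],s["orientation"],s["clock"])
c=viewer.capture("wrist"); cv2.imwrite("pics/w1.png",c["color"]); np.savez("w1",**c)
```

```text
[0.37878191 0.38498233 0.2000855 ] [ 9.28747101e-02 -3.14009336e+00 -2.98922859e-04] 1.25
```

View pics/w1.png

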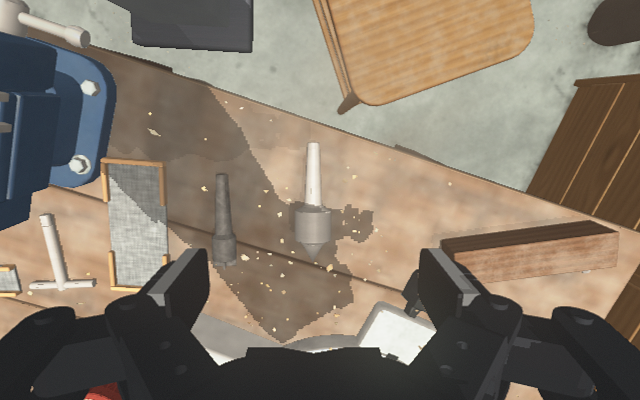

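Run:
```python
from h import *
c=dict(np.load("w1.npz"))
cv2.imwrite("pics/w1z.png",cv2.resize(c["color"][130:300,90:350],None,fx=3,fy=3,interpolation=cv2.INTER_CUBIC))
```

```text
(no output)
```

View pics/w1z.png

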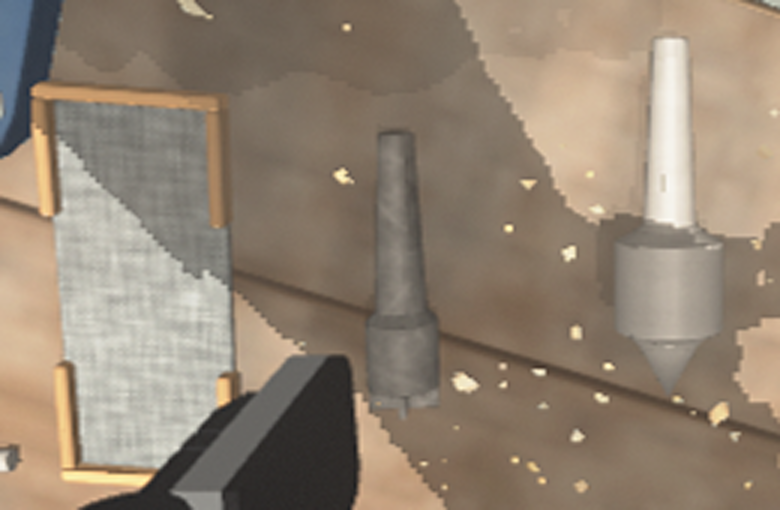

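Run:
```python
from h import *
c=dict(np.load("w1.npz")); c={k:(v if v.shape else float(v)) for k,v in c.items()}
def P(zx,zy,z): return ray(c,[[90+zx/3-.33,130+zy/3-.33]],z)[0]*1000
a=P(670,38,.0065+.004);b=P(669,392,.0255); print("live",a,b,np.linalg.norm(a-b),(a+b)/2,np.degrees(np.arctan2(*(b-a)[[1,0]])))
print("head sides",P(614,290,.018),P(722,290,.018))
a=P(396,131,.0062+.004);b=P(403,408,.015); print("drive",a,b,np.linalg.norm(a-b),(a+b)/2,np.degrees(np.arctan2(*(b-a)[[1,0]])))
print("head sides",P(366,350,.012),P(440,350,.012))
for p in [(33,88),(227,97),(65,482)]: print("tray",P(*p,.01))
print(rel([.424,.385,.2]))
```

```text
live [349.54171543 382.63418305  10.5       ] [468.00572201 389.33829399  25.5       ] 119.59793458690946 [408.77371872 385.98623852  18.        ] 3.2390258878255063
head sides [434.95317635 368.62092457  18.        ] [432.77421657 405.31828479  18.        ]
drive [385.86120548 293.00845172  10.2       ] [484.67795984 295.92585088  15.        ] 98.9762706922357 [435.26958266 294.4671513   12.6       ] 1.691070709011828
head sides [464.62584664 282.318824    12.        ] [463.08373272 308.30927768  12.        ]
tray [378.53618986 173.16352645  10.        ]
tray [377.74000923 237.09136404  10.        ]
tray [524.23504995 170.80471936  10.        ]
[array([-4.5 , -0.26,  0.01])]
```

>>> {"api": "step_arm", "payload": {
  "steps": [
    [1, [-4.4, -0.2, 6], [0, 0, 0]],
    [1, [-4.4, -0.2, 12], [0, 0, 0]],
    [1, [-4.4, -0.2, 16], [0, 0, 0]],
    [1, [-4.4, -0.2, 17.6], [0, 0, 0]],
    [1, [-4.4, -0.2, 17.6], [0, 0, 0]],
    [1, [-4.4, -0.2, 17.6], [0, 0, 0]]
  ]
}}

```text
clock: 2.05
ee_pos: [0.4252, 0.3858, 0.026]
orientation: [-0.091, 3.138, 0.003]
ft_force: [0.2, 0.5, 0.4]
gripper_width: 0.0851
```

Run:
```python
from h import *
s,Rm=st(); print(s["ee_pos"],s["ft_force"])
c=viewer.capture("wrist"); cv2.imwrite("pics/w2.png",c["color"])
```

```text
[0.42515074 0.38584118 0.02595856] [0.21415503 0.54782833 0.41875841]
```

View pics/w2.png

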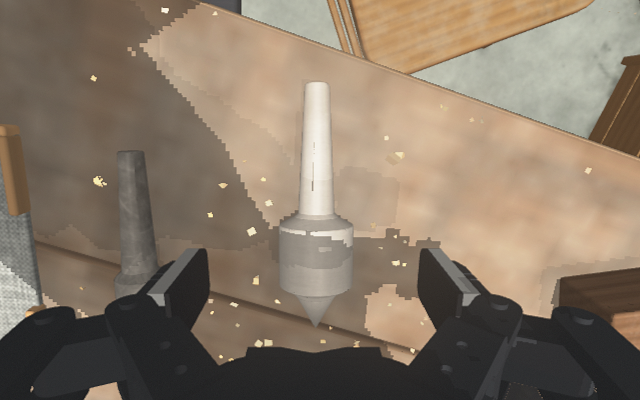

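>>> {"api": "step_arm", "payload": {
  "steps": [
    [-1, [0.2, 0, 0.1], [0, 0, 0]],
    [-1, [0.2, 0, 0.1], [0, 0, 0]],
    [-1, [0.2, 0, 0.1], [0, 0, 0]],
    [-1, [0.2, 0, 0.1], [0, 0, 0]],
    [-1, [0.2, 0, 0.1], [0, 0, 0]],
    [-1, [0.2, 0, 0.1], [0, 0, 0]],
    [-1, [0.2, 0, 0.1], [0, 0, 0]],
    [-1, [0.2, 0, 0.1], [0, 0, 0]],
    [-1, [0.2, 0, -1], [0, 0, 0]],
    [-1, [0.2, 0, -4], [0, 0, 0]],
    [-1, [0.2, 0, -4], [0, 0, 0]]
  ]
}}

```text
clock: 3.48
ee_pos: [0.4233, 0.3855, 0.0662]
orientation: [-0.09, 3.137, 0.003]
ft_force: [-0.4, -0.7, -0.2]
gripper_width: 0.0001
```

Run:
```python
from h import *
s,Rm=st(); print(s["ee_pos"],s["ft_force"],s["gripper_width"])
c=viewer.capture("wrist"); cv2.imwrite("pics/w3.png",c["color"]); np.savez("w3",**c)
```

```text
[0.42334863 0.38547158 0.06621565] [-0.44975491 -0.68832344 -0.20826487] 6.504535623782727e-05
```

View pics/w3.png

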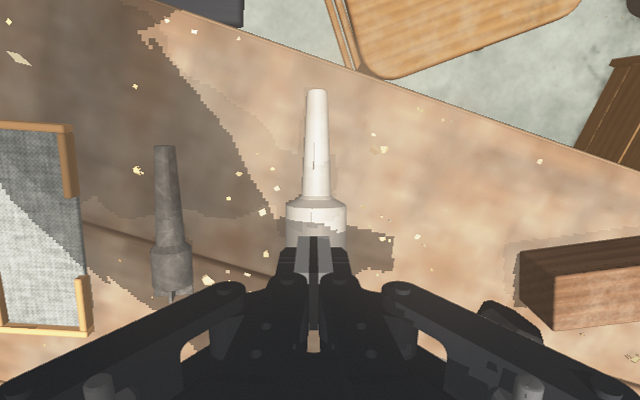

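Run:
```python
from h import *
print(ctrl.tips_ahead)
c=dict(np.load("w3.npz")); c={k:(v if v.shape else float(v)) for k,v in c.items()}
cv2.imwrite("pics/w3z.png",cv2.resize(c["color"][80:320,120:400],None,fx=2.5,fy=2.5,interpolation=cv2.INTER_CUBIC))
s,Rm=st()
for d in (0,.019,.006): print(d,proj(c,s["ee_pos"]+Rm@[0.0,0,d]),proj(c,s["ee_pos"]+Rm@[0.011,0,d]))
a=ray(c,[[317,89]],.010)[0]; b=ray(c,[[315,212]],.018)[0]; print(a,b,np.degrees(np.arctan2(*(b-a)[[1,0]])))
```

```text
0.019
0 [[313.37666589 244.21692476]] [[313.39261159 222.42804743]]
0.019 [[313.30061338 230.24774951]] [[313.31376285 210.43858175]]
0.006 [[313.35089824 239.4839739 ]] [[313.36586608 218.36121883]]
[0.34959037 0.38297784 0.01      ] [0.42124388 0.38600042 0.018     ] 2.4154917524267776
```

View pics/w3z.png

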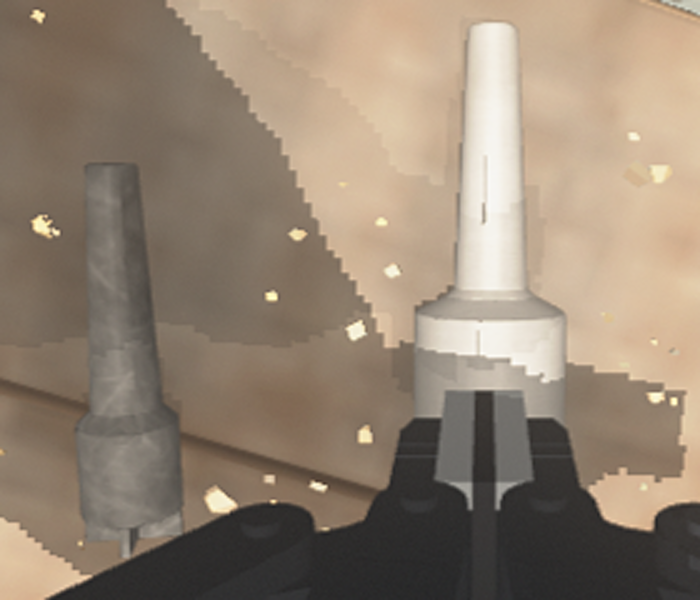

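Run:
```python
from h import *
s,Rm=st(); print(s["ee_pos"],s["joint_pos"])
for n in ("scene","top"):
    c=viewer.capture(n); im=c["color"].copy(); np.savez("s3"+n,**c)
    p=proj(c,[s["ee_pos"]+Rm@[0,0,d] for d in (-.06,0,.019)]); print(p)
    x,y=map(int,p[1]); x0=max(0,x-80);y0=max(0,y-60)
    for q,col in zip(p,((0,255,0),(0,0,255),(255,0,0))): cv2.circle(im,tuple(int(round(v)) for v in q),0,col,-1)
    cv2.imwrite(f"pics/{n}3.png",cv2.resize(im[y0:y0+120,x0:x0+160],None,fx=5,fy=5,interpolation=cv2.INTER_NEAREST))
```

```text
[0.42257996 0.3849477  0.06493434] [ 6.10950047e-01  5.04372841e-01 -2.59576364e-01  8.05120376e-01
  2.09808693e-06  5.53783550e-01]
[[232.3504119  218.98002224]
 [234.28888634 244.3721587 ]
 [234.88212796 252.14304895]]
[[209.93078508 229.58989063]
 [215.95906049 232.04192552]
 [217.72807183 232.76148082]]
```

View pics/scene3.png

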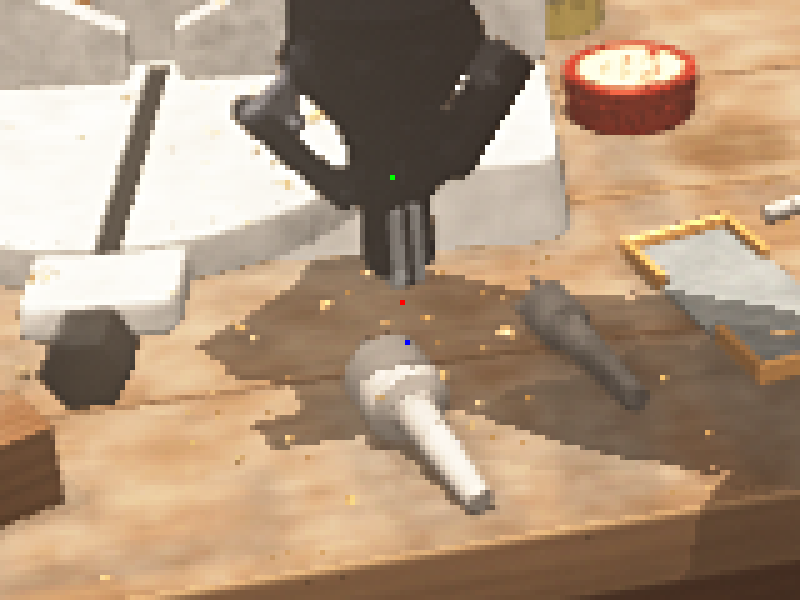

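View pics/top3.png

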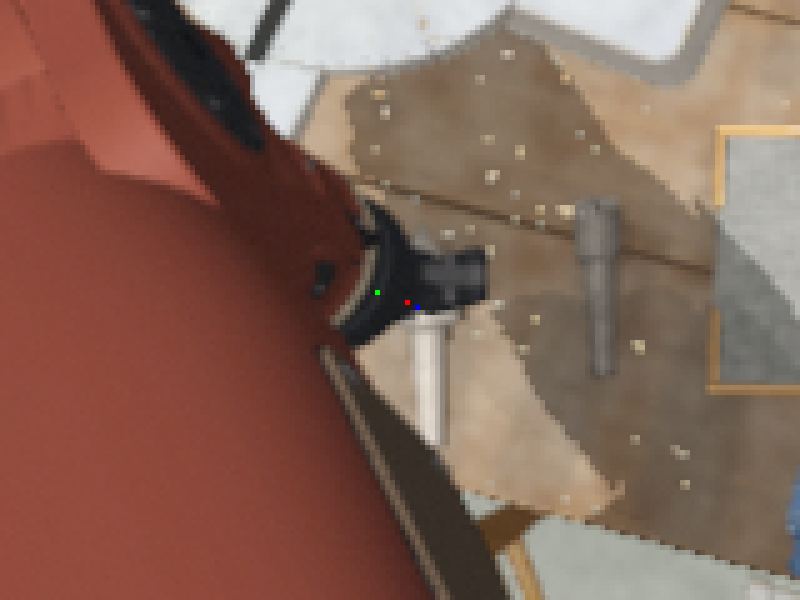

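Run:
```python
from h import *
L=lambda n:{k:(v if v.shape else float(v)) for k,v in dict(np.load(n)).items()}
a=L("s3scene.npz"); b=L("w3.npz")
def line(c,px):
    p=ray(c,[px],0.0)[0]; q=ray(c,[px],.2)[0]; return p,(q-p)/np.linalg.norm(q-p)
s,Rm=st()
for px,qx in [((234,240.5),(313,237)),((234,240.5),(313,240))]:
    p,d=line(a,px); q,e=line(b,qx)
    A=np.c_[d,-e]; t=np.linalg.lstsq(A,q-p,rcond=None)[0]; X=p+d*t[0]; Y=q+e*t[1]
    print(X,Y,"tool:",Rm.T@((X+Y)/2-s["ee_pos"]))
```

```text
[0.41539955 0.3874629  0.07833137] [0.41387011 0.38424002 0.07764506] tool: [ 0.00696834  0.00193506 -0.01441306]
[0.41680495 0.38696498 0.07753766] [0.41554826 0.38433811 0.07696039] tool: [ 0.00544007  0.00164763 -0.01367468]
```

>>> {"api": "step_arm", "payload": {
  "steps": [
    [0.4, [0.45, 0, 0], [0, 0, 0]],
    [0.4, [0.45, 0, 0], [0, 0, 0]],
    [0.4, [0.45, 0, 0], [0, 0, 0]],
    [0.4, [0.45, 0, 0], [0, 0, 0]],
    [0.4, [0.45, 0, 2], [0, 0, 0]],
    [0.4, [0.45, 0, 4], [0, 0, 0]],
    [0.4, [0.45, 0, 5], [0, 0, 0]],
    [0.4, [0.45, 0, 5], [0, 0, 0]]
  ]
}}

```text
clock: 4.62
ee_pos: [0.4172, 0.384, 0.0135]
orientation: [0.09, -3.139, 0.001]
ft_force: [-0.5, -0.2, -0.2]
gripper_width: 0.06
```

```bash
cat >> h.py <<'E'
def look(n,tag,z=(0,0,640,400),f=1):
    c=viewer.capture(n); np.savez(tag,**c); x0,y0,x1,y1=z
    cv2.imwrite(f"pics/{tag}.png",cv2.resize(c["color"][y0:y1,x0:x1],None,fx=f,fy=f,interpolation=cv2.INTER_CUBIC)); return c
def L(n): return {k:(v if v.shape else float(v)) for k,v in dict(np.load(n+".npz")).items()}
E
python3 - <<'E'
from h import *
look("scene","s4",(154,184,314,304),5); look("wrist","w4")
s,Rm=st(); print(s["ee_pos"],s["ft_force"],s["gripper_width"])
E
```

```text
[0.41792737 0.38455298 0.0144221 ] [ 0.54878195  0.16883174 -0.17323792] 0.06010259174469182
```

View pics/s4.png

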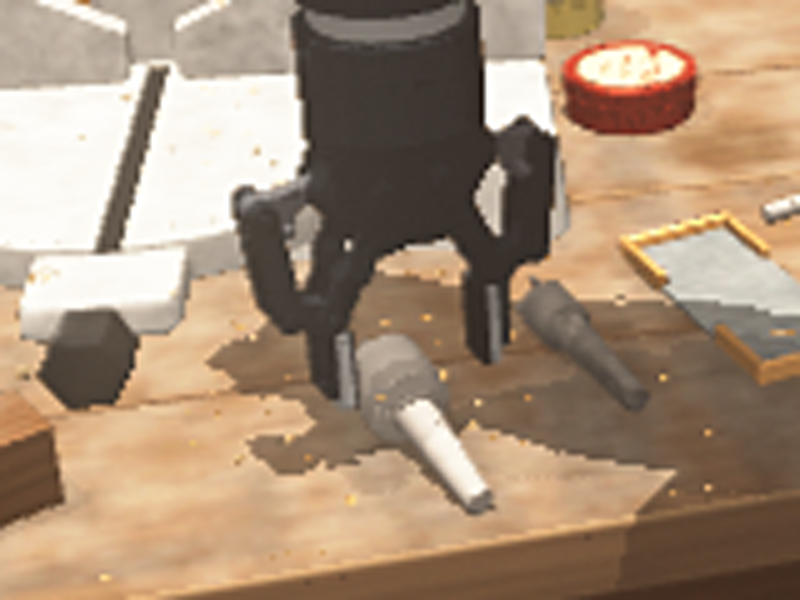

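View pics/w4.png

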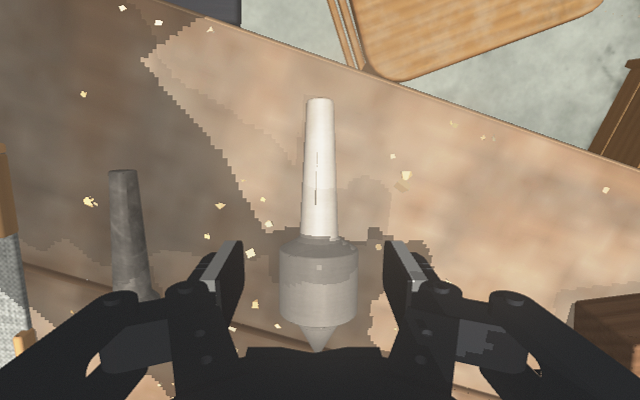

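```bash
cat >> h.py <<'E'
def tri(a,pa,b,pb):
    def line(c,px):
        p=ray(c,[px],0.0)[0]; q=ray(c,[px],.2)[0]; return p,(q-p)/np.linalg.norm(q-p)
    p,d=line(a,pa); q,e=line(b,pb); t=np.linalg.lstsq(np.c_[d,-e],q-p,rcond=None)[0]; X=p+d*t[0]; Y=q+e*t[1]
    return (X+Y)/2, np.linalg.norm(X-Y)
E
python3 - <<'E'
from h import *
a=L("s4");b=L("w4"); s,Rm=st()
for pa,pb in (((154+69.5,184+80.5),(388,241)),((154+99,184+72),(241,241))):
    X,e=tri(a,pa,b,pb); print(X,e,Rm.T@(X-s["ee_pos"]))
E
```

```text
[0.40656021 0.41578414 0.03261355] 0.0035643962181404506 [ 0.00955276  0.031836   -0.01818626]
[0.40797213 0.3518079  0.03351065] 0.0033208218386687836 [ 0.01179961 -0.03211603 -0.01910627]
```

>>> {"api": "step_arm", "payload": {
  "steps": [
    [0.4, [-0.4, 0.15, 1], [0, 0, 0]],
    [0.4, [-0.4, 0.15, 1.8], [0, 0, 0]],
    [0.4, [-0.4, 0.15, 2.4], [0, 0, 0]],
    [0.4, [-0.4, 0.15, 2.4], [0, 0, 0]]
  ]
}}

```text
clock: 5.22
ee_pos: [0.4209, 0.3857, -0.0108]
orientation: [0.09, -3.139, 0.001]
ft_force: [1.1, -0.1, -0.0]
gripper_width: 0.0595
```

Run:
```python
from h import *
look("scene","s5",(154,184,314,304),5)
s,Rm=st(); print(s["ee_pos"],s["ft_force"],s["gripper_width"])
```

```text
[ 0.42120748  0.38585557 -0.01039729] [-0.30722357 -0.23872862  0.25354482] 0.05958520889348318
```

View pics/s5.png

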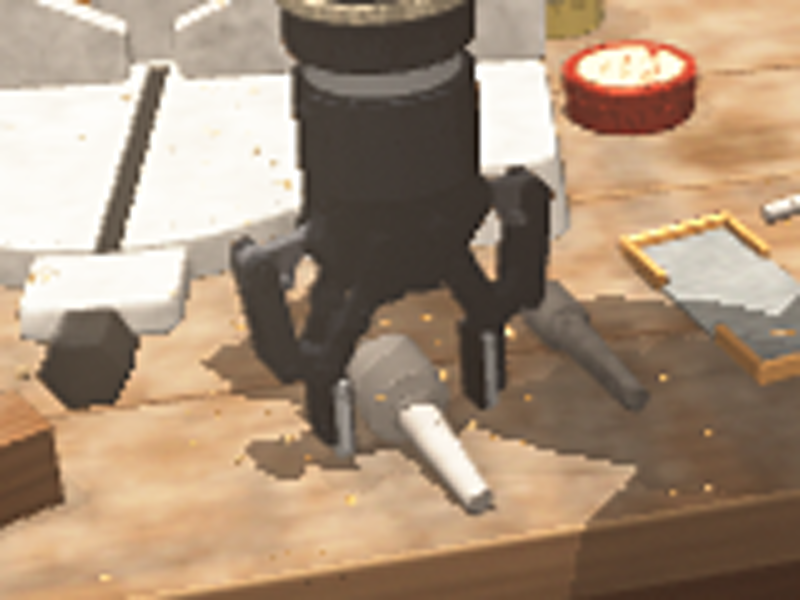

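>>> {"api": "step_arm", "payload": {
  "steps": [
    [-1, [0, 0, 0], [0, 0, 0]],
    [-1, [0, 0, 0], [0, 0, 0]],
    [-1, [0, 0, 0], [0, 0, 0]],
    [-1, [0, 0, 0], [0, 0, 0]],
    [-1, [0, 0, 0], [0, 0, 0]],
    [-1, [0, 0, 0], [0, 0, 0]]
  ],
  "grip_force": 60
}}

```text
clock: 6.02
ee_pos: [0.4218, 0.3863, -0.0096]
orientation: [-0.09, 3.14, 0.001]
ft_force: [-0.1, -0.7, 6.1]
gripper_width: 0.0347
```

>>> {"api": "step_arm", "payload": {
  "steps": [
    [-1, [0, 0, -1], [0, 0, 0]],
    [-1, [0, 0, -4], [0, 0, 0]],
    [-1, [0, 0, -8], [0, 0, 0]],
    [-1, [0, 0, -8], [0, 0, 0]]
  ]
}}

```text
clock: 6.52
ee_pos: [0.4233, 0.3874, 0.0731]
orientation: [-0.09, 3.136, 0.005]
ft_force: [0.4, -0.3, -2.1]
gripper_width: 0.0345
```

Run:
```python
from h import *
look("scene","s6",(154,154,314,274),5);look("wrist","w6")
s,Rm=st(); print(s["ee_pos"],s["ft_force"],s["ft_torque"],s["gripper_width"])
```

```text
[0.42138465 0.38597348 0.07000141] [ 0.53724343 -0.90198278 -1.71924043] [-0.05927674  0.02505121 -0.02212426] 0.034478942332778845
```

View pics/s6.png

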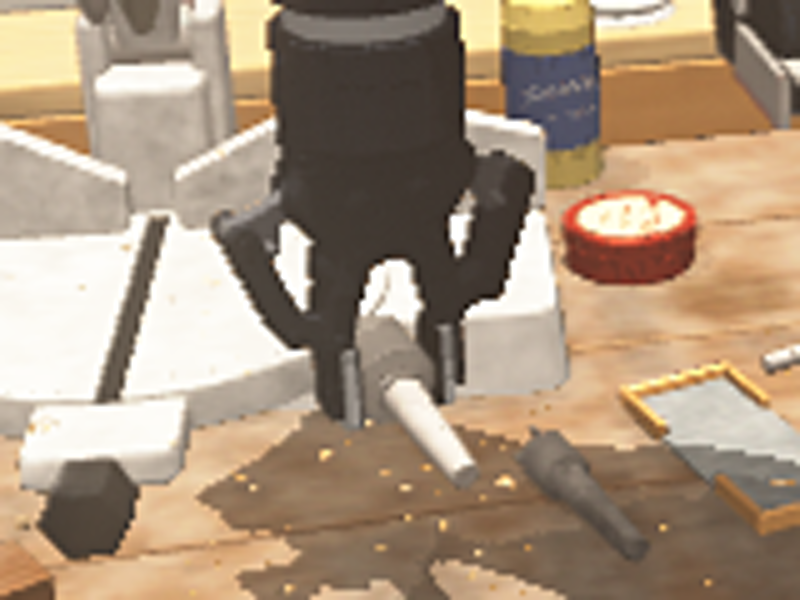

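View pics/w6.png

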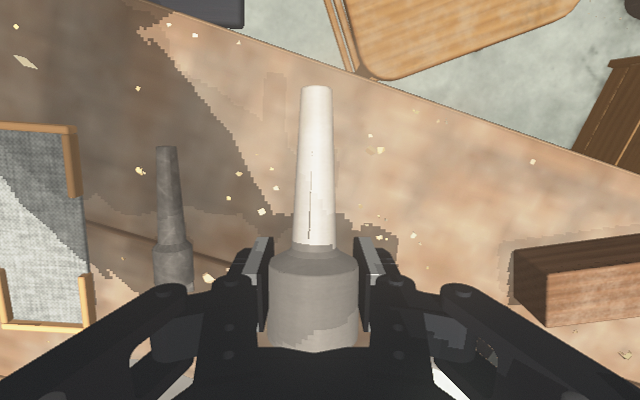

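Run:
```python
from h import *
print(rel([.464,.2032,.07],np.radians(88.8)))
b=L("w6")
print(ray(b,[[73,127],[87,327],[2,322]],.01))
```

```text
[array([ -3.21, -18.49,  -0.  ]), array([0.   , 0.   , 0.078]), ('j6', np.float64(0.5564329551574776))]
[[0.37875679 0.23790888 0.01      ]
 [0.51876502 0.23102088 0.01      ]
 [0.51804859 0.17164362 0.01      ]]
```

>>> {"api": "step_arm", "payload": {
  "steps": [
    [-1, [-1, -5, 0], [0, 0, 0.078]],
    [-1, [-2, -10, 0], [0, 0, 0.078]],
    [-1, [-3.2, -15, 0], [0, 0, 0.078]],
    [-1, [-3.2, -18.5, 0], [0, 0, 0.078]],
    [-1, [-3.2, -18.5, 0], [0, 0, 0.078]],
    [-1, [-3.2, -18.5, 0], [0, 0, 0.078]],
    [-1, [-3.2, -18.5, 0], [0, 0, 0.078]]
  ]
}}

```text
clock: 7.5
ee_pos: [0.4636, 0.204, 0.0695]
orientation: [-0.031, -3.141, -0.0]
ft_force: [0.0, 0.0, -2.2]
gripper_width: 0.0344
```

Run:
```python
from h import *
look("scene","s7",(214,154,374,274),5);look("wrist","w7")
s,Rm=st(); print(s["ee_pos"],s["ft_force"],s["gripper_width"])
```

```text
[0.46372666 0.20396153 0.06968894] [ 0.33188934  0.32551733 -1.63882576] 0.034539130679537594
```

View pics/s7.png

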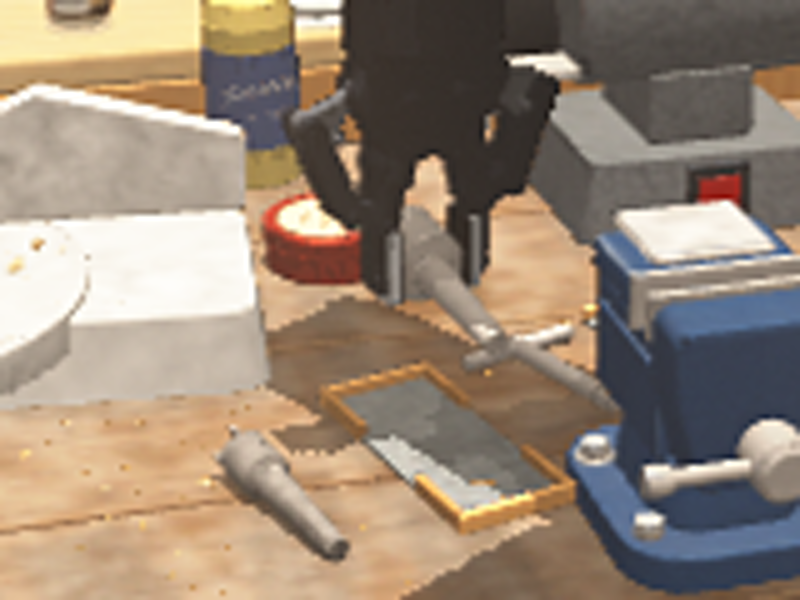

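View pics/w7.png

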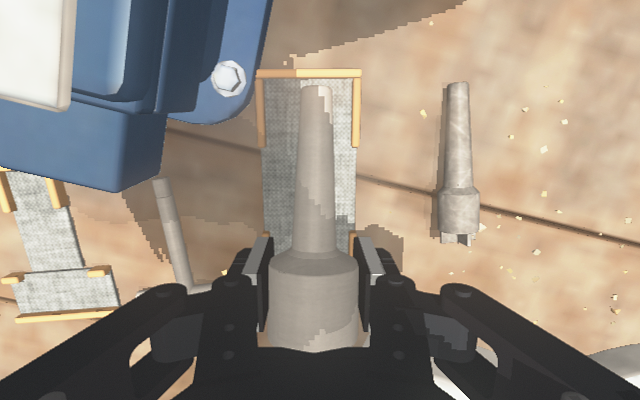

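Run:
```python
from h import *
b=L("w7")
p=ray(b,[[257,71],[361,71],[257,146],[360,146]],.01); print(p)
print(p[:2].mean(0),p[2:].mean(0), ray(b,[[316,88]],.088))
```

```text
[[0.37902828 0.17250263 0.01      ]
 [0.38016964 0.23267468 0.01      ]
 [0.42221704 0.1698955  0.01      ]
 [0.42341421 0.23276692 0.01      ]]
[0.37959896 0.20258865 0.01      ] [0.42281563 0.20133121 0.01      ] [[0.39244099 0.20576975 0.088     ]]
```

>>> {"api": "step_arm", "payload": {
  "steps": [
    [-1, [0, -0.25, 2], [0, 0, 0]],
    [-1, [0, -0.25, 4], [0, 0, 0]],
    [-1, [0, -0.25, 6], [0, 0, 0]],
    [-1, [0, -0.25, 7], [0, 0, 0]],
    [-1, [0, -0.25, 7.3], [0, 0, 0]],
    [-1, [0, -0.25, 7.3], [0, 0, 0]]
  ]
}}

```text
clock: 8.35
ee_pos: [0.4642, 0.2009, -0.0028]
orientation: [0.032, 3.141, 0.0]
ft_force: [0.1, 0.1, -2.0]
gripper_width: 0.0346
```

Run:
```python
from h import *
look("scene","s8",(214,154,374,274),5);look("wrist","w8")
s,Rm=st(); print(s["ee_pos"],s["ft_force"],s["gripper_width"])
```

```text
[ 0.46443758  0.20086189 -0.00250731] [ 0.32207594 -0.71136174 -1.94051233] 0.03459973930560035
```

View pics/s8.png

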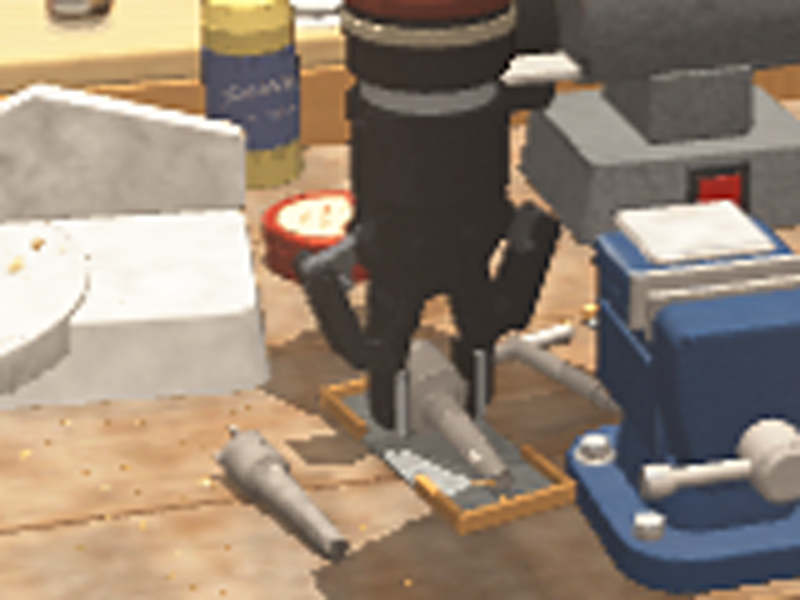

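View pics/w8.png

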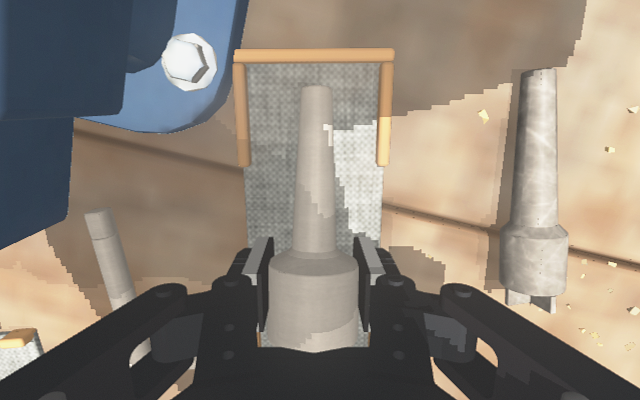

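>>> {"api": "step_arm", "payload": {
  "steps": [
    [-1, [0, 0, 0.2], [0, 0, 0]],
    [-1, [0, 0, 0.35], [0, 0, 0]],
    [-1, [0, 0, 0.35], [0, 0, 0]]
  ]
}}

```text
clock: 8.82
ee_pos: [0.4646, 0.2008, -0.0057]
orientation: [0.033, 3.14, 0.0]
ft_force: [-1.7, -1.0, 9.7]
gripper_width: 0.0344
```

Contact. Release and lift.

>>> {"api": "step_arm", "payload": {
  "steps": [
    [-0.2, [0, 0, 0], [0, 0, 0]],
    [0.1, [0, 0, 0], [0, 0, 0]],
    [0.25, [0, 0, 0], [0, 0, 0]],
    [0.25, [0, 0, 0], [0, 0, 0]],
    [0.25, [0, 0, -2], [0, 0, 0]],
    [0.25, [0, 0, -6], [0, 0, 0]],
    [0.25, [0, 0, -10], [0, 0, 0]],
    [0.25, [0, 0, -12], [0, 0, 0]],
    [0.25, [0, 0, -12], [0, 0, 0]]
  ]
}}

```text
clock: 9.95
ee_pos: [0.465, 0.201, 0.1146]
orientation: [0.033, 3.139, 0.001]
ft_force: [0.2, 0.0, -0.8]
gripper_width: 0.0532
```

Run:
```python
from h import *
look("wrist","w9"); s,Rm=st(); print(s["ee_pos"],s["ft_force"],s["gripper_width"],s["clock"])
```

```text
[0.46417165 0.20075414 0.11344446] [-0.08689718  0.68974857 -0.72484827] 0.05360875930038966 10.0
```

View pics/w9.png

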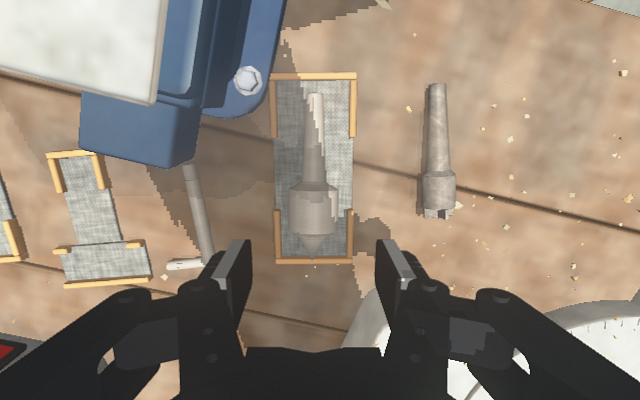

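Run:
```python
from h import *
b=L("w9")
A=ray(b,[[437,84]],.010)[0];B=ray(b,[[437,214]],.014)[0]; print(A,B,(A+B)/2,np.linalg.norm(A-B))
print("head sides",ray(b,[[420,195],[456,195]],.012)); print("shank sides",ray(b,[[429,88],[446,88]],.008))
s,Rm=st(); print(Rm[:,1])
d=(B-A)[:2]; d/=np.linalg.norm(d); yaw=np.arctan2(d[1],d[0]); print(np.degrees(yaw))
print(rel([.4435,.2945,.10],yaw+np.pi/2))
```

```text
[0.38790774 0.28960177 0.01      ] [0.48317788 0.29507509 0.014     ] [0.43554281 0.29233843 0.012     ] 0.09551102897904422
head sides [[0.46836464 0.28177333 0.012     ]
 [0.46893051 0.309187   0.012     ]]
shank sides [[0.39043086 0.28476514 0.008     ]
 [0.39067718 0.2969101  0.008     ]]
[2.07781804e-02 9.99784079e-01 2.49731711e-04]
3.288055597818993
[array([2.26, 9.33, 1.34]), array([ 0.   ,  0.001, -0.078]), ('j6', np.float64(0.2843268552278451))]
```

>>> {"api": "step_arm", "payload": {
  "steps": [
    [0.2, [1, 5, 0], [0, 0, -0.075]],
    [0.2, [2.2, 9.3, 0], [0, 0, -0.075]],
    [0.2, [2.2, 9.3, 2], [0, 0, -0.075]],
    [0.2, [2.2, 9.3, 6], [0, 0, -0.075]],
    [0.2, [2.2, 9.3, 8], [0, 0, -0.075]],
    [0.2, [2.2, 9.3, 8], [0, 0, -0.075]],
    [0.2, [2.2, 9.3, 8], [0, 0, -0.075]]
  ]
}}

```text
clock: 10.88
ee_pos: [0.4439, 0.2941, 0.0335]
orientation: [0.085, -3.14, 0.0]
ft_force: [-0.5, 0.1, 0.3]
gripper_width: 0.0513
```

Run:
```python
from h import *
look("wrist","w10"); s,Rm=st(); print(s["ee_pos"],s["ft_force"],s["gripper_width"],s["clock"],Rm[:,1])
```

```text
[0.44429219 0.29424429 0.03392014] [-0.22177041 -0.21040374  0.73080378] 0.05109932604012883 10.925 [-5.40744333e-02  9.98536875e-01  2.54064940e-04]
```

View pics/w10.png

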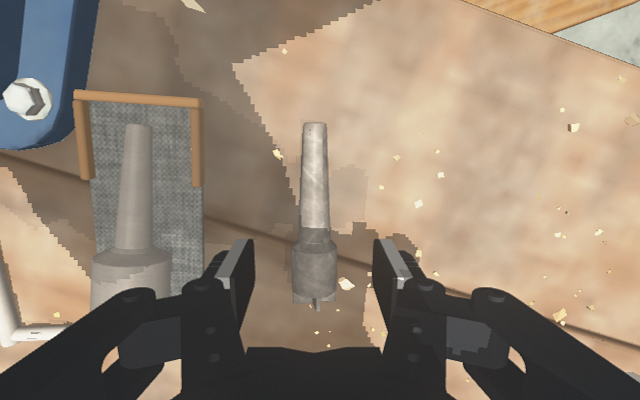

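>>> {"api": "step_arm", "payload": {
  "steps": [
    [0.2, [0, 0, 2], [0, 0, 0]],
    [0.2, [0, 0, 3.6], [0, 0, 0]],
    [0.2, [0, 0, 4.4], [0, 0, 0]],
    [0.2, [0, 0, 4.4], [0, 0, 0]],
    [-1, [0, 0, 4.4], [0, 0, 0]],
    [-1, [0, 0, 4.4], [0, 0, 0]],
    [-1, [0, 0, 4.4], [0, 0, 0]],
    [-1, [0, 0, 4.4], [0, 0, 0]],
    [-1, [0, 0, 4.4], [0, 0, 0]],
    [-1, [0, 0, 4.4], [0, 0, 0]]
  ],
  "grip_force": 50
}}

```text
clock: 12.18
ee_pos: [0.4443, 0.2945, -0.0099]
orientation: [-0.085, 3.139, 0.001]
ft_force: [-1.6, 0.4, 6.5]
gripper_width: 0.0215
```

>>> {"api": "step_arm", "payload": {
  "steps": [
    [-1, [0, 0, -2], [0, 0, 0]],
    [-1, [0, 0, -7], [0, 0, 0]],
    [-1, [0, 0, -13], [0, 0, 0]],
    [-1, [0, 0, -19], [0, 0, 0]],
    [-1, [0, 0, -21], [0, 0, 0]],
    [-1, [0, 0, -21], [0, 0, 0]]
  ]
}}

```text
clock: 12.92
ee_pos: [0.4447, 0.2945, 0.2008]
orientation: [-0.085, 3.138, 0.002]
ft_force: [0.5, -0.4, -2.1]
gripper_width: 0.021
```

Run:
```python
from h import *
look("wrist","w11");look("scene","s11",(154,104,394,284),3.3); s,Rm=st(); print(s["ee_pos"],s["ft_force"],s["gripper_width"],s["clock"],Rm[:,1])
c=L("s3top"); b=L("s3scene")
print("vise",tri(b,(338,196),c,(308,240.5)))
print(rel([.466,-.068,.20],np.radians(94.2)))
```

```text
[0.44326905 0.29377706 0.19827372] [ 0.27069118  0.21223592 -1.92315676] 0.021026599404264313 13.025 [-5.41215146e-02  9.98534166e-01 -6.17456245e-04]
vise (array([0.39288933, 0.14274331, 0.13604777]), np.float64(0.003685920874058965))
[array([ -0.31, -36.25,  -0.15]), array([-0.001, -0.001, -0.019]), ('j6', np.float64(0.3936448228350129))]
```

View pics/w11.png

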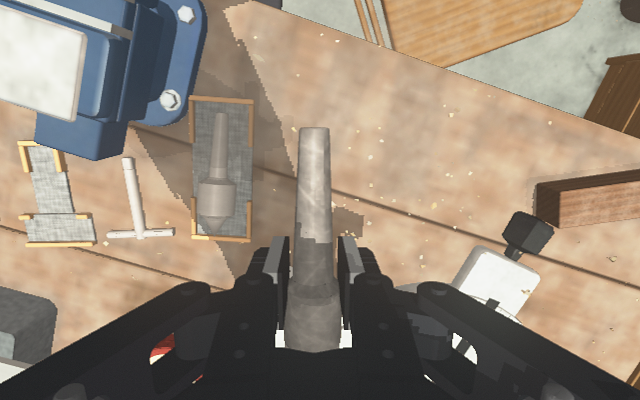

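View pics/s11.png

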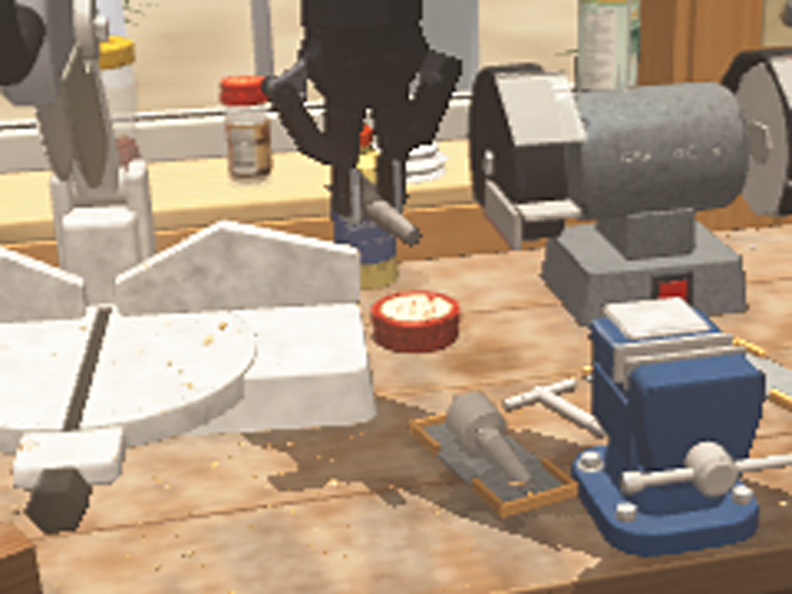

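>>> {"api": "step_arm", "payload": {
  "steps": [
    [-1, [-0.3, -6, 0], [0, 0, -0.019]],
    [-1, [-0.3, -12, 0], [0, 0, -0.019]],
    [-1, [-0.3, -18, 0], [0, 0, -0.019]],
    [-1, [-0.3, -24, 0], [0, 0, -0.019]],
    [-1, [-0.3, -30, 0], [0, 0, -0.019]],
    [-1, [-0.3, -36.2, 0], [0, 0, -0.019]],
    [-1, [-0.3, -36.2, 0], [0, 0, -0.019]],
    [-1, [-0.3, -36.2, 0], [0, 0, -0.019]],
    [-1, [-0.3, -36.2, 0], [0, 0, -0.019]],
    [-1, [-0.3, -36.2, 8], [0, 0, -0.019]],
    [-1, [-0.3, -36.2, 12], [0, 0, -0.019]],
    [-1, [-0.3, -36.2, 12], [0, 0, -0.019]]
  ]
}}

```text
clock: 14.52
ee_pos: [0.463, -0.0649, 0.0766]
orientation: [0.118, -3.132, -0.004]
ft_force: [0.3, 0.3, -1.5]
gripper_width: 0.021
```

Run:
```python
from h import *
look("wrist","w12"); s,Rm=st(); print(s["ee_pos"],s["ft_force"],s["gripper_width"],s["clock"],Rm[:,1])
```

```text
[ 0.46523989 -0.06579816  0.07905505] [-0.69354064  0.25911962 -1.02778598] 0.021412701332455004 14.575 [-0.07500691  0.99718213  0.001325  ]
```

View pics/w12.png

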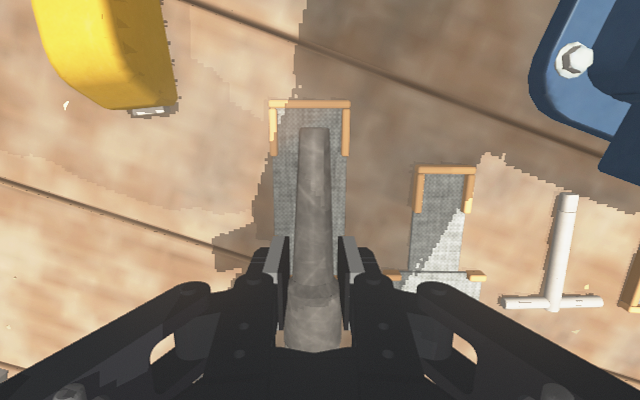

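Run:
```python
from h import *
b=L("w12")
p=ray(b,[[268.5,101],[350,101],[271,155],[346,155]],.01); print(p,p[:2].mean(0),p[2:].mean(0))
d=(p[2:].mean(0)-p[:2].mean(0)); print("ang",np.degrees(np.arctan2(d[1],d[0])), "edge", np.degrees(np.arctan2(*(p[1]-p[0])[[1,0]]))-90)
print("obj end",ray(b,[[314,128]],.093), "axis",ray(b,[[315,240]],.098))
# tool approx: where is known feature: mid = tcp - 8mm
```

```text
[[ 0.39743346 -0.09763294  0.01      ]
 [ 0.39365704 -0.04793394  0.01      ]
 [ 0.43037023 -0.09460125  0.01      ]
 [ 0.42678459 -0.04709073  0.01      ]] [ 0.39554525 -0.07278344  0.01      ] [ 0.42857741 -0.07084599  0.01      ]
ang 3.3567422810256065 edge 4.34532423576735
obj end [[ 0.40677178 -0.06950851  0.093     ]] axis [[ 0.45112075 -0.0657341   0.098     ]]
```

>>> {"api": "step_arm", "payload": {
  "steps": [
    [-1, [-0.1, -0.2, 2], [0, 0, 0]],
    [-1, [-0.1, -0.2, 4], [0, 0, 0]],
    [-1, [-0.1, -0.2, 6], [0, 0, 0]],
    [-1, [-0.1, -0.2, 7.5], [0, 0, 0]],
    [-1, [-0.1, -0.2, 8.1], [0, 0, 0]],
    [-1, [-0.1, -0.2, 8.1], [0, 0, 0]]
  ]
}}

```text
clock: 15.32
ee_pos: [0.4688, -0.0692, -0.0003]
orientation: [-0.116, 3.138, -0.001]
ft_force: [-0.2, -0.1, -1.9]
gripper_width: 0.0209
```

Run:
```python
from h import *
look("wrist","w13"); s,Rm=st(); print(s["ee_pos"],s["ft_force"],s["gripper_width"],s["clock"],Rm[:,1])
```

```text
[ 4.68767940e-01 -6.92535423e-02 -3.20871975e-04] [ 0.72561777  0.64440097 -2.13050385] 0.021276428084432874 15.375 [-7.35500645e-02  9.97291292e-01 -6.83226666e-04]
```

View pics/w13.png

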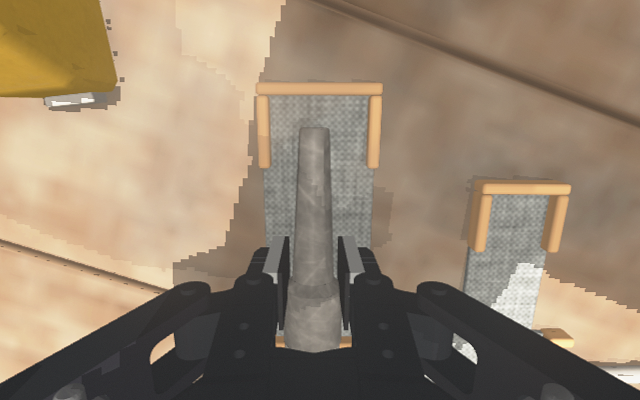

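Run:
```python
from h import *
b=L("w13")
print("rim outer",ray(b,[[257,84],[383,84]],.01).mean(0),"rim inner top",ray(b,[[320,96]],.01))
print("end",ray(b,[[314,127],[314,127]],.016), ray(b,[[314,127]],.022))
```

```text
rim outer [ 0.39570377 -0.07252008  0.01      ] rim inner top [[ 0.40021137 -0.07216107  0.01      ]]
end [[ 0.41201931 -0.07366914  0.016     ]
 [ 0.41201931 -0.07366914  0.016     ]] [[ 0.41163734 -0.07371126  0.022     ]]
```

>>> {"api": "step_arm", "payload": {
  "steps": [
    [-1, [0.3, 0.1, 0.2], [0, 0, 0]],
    [-1, [0.3, 0.1, 0.4], [0, 0, 0]],
    [-1, [0.3, 0.1, 0.55], [0, 0, 0]],
    [-1, [0.3, 0.1, 0.55], [0, 0, 0]]
  ]
}}

```text
clock: 15.88
ee_pos: [0.4647, -0.0683, -0.0061]
orientation: [-0.115, 3.139, -0.0]
ft_force: [-5.4, 1.7, 18.1]
gripper_width: 0.0211
```

Contact on the floor; release and lift.

>>> {"api": "step_arm", "payload": {
  "steps": [
    [-0.4, [0, 0, -0.1], [0, 0, 0]],
    [0, [0, 0, -0.1], [0, 0, 0]],
    [0.1, [0, 0, -0.1], [0, 0, 0]],
    [0.1, [0, 0, -0.1], [0, 0, 0]],
    [0.1, [0, 0, -2], [0, 0, 0]],
    [0.1, [0, 0, -6], [0, 0, 0]],
    [0.1, [0, 0, -12], [0, 0, 0]],
    [0.1, [0, 0, -18], [0, 0, 0]],
    [0.1, [0, 0, -20], [0, 0, 0]],
    [0.1, [0, 0, -20], [0, 0, 0]]
  ]
}}

```text
clock: 17.12
ee_pos: [0.4656, -0.0687, 0.1942]
orientation: [-0.115, 3.137, -0.002]
ft_force: [-0.6, 0.3, -1.6]
gripper_width: 0.0469
```

Run:
```python
from h import *
look("wrist","w14"); s,Rm=st(); print(s["ee_pos"],s["ft_force"],s["gripper_width"],s["clock"],Rm[:,1])
```

```text
[ 0.46469921 -0.06840567  0.19279209] [ 0.42517168 -0.51901584  0.52384257] 0.0470111983426994 17.175 [-7.31494571e-02  9.97320955e-01 -2.64078597e-04]
```

View pics/w14.png

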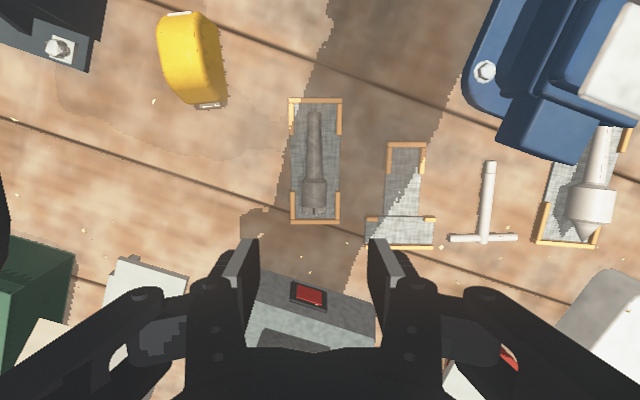

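Run:
```python
from h import *
look2=L("w14"); b=look2
cv2.imwrite("pics/w14z.png",cv2.resize(b["color"][130:260,350:540],None,fx=4,fy=4,interpolation=cv2.INTER_CUBIC))
print("grinder",ray(b,[[290,270],[370,295]],.03), "vise",ray(b,[[495,145],[578,165]],.12))
```

```text
grinder [[ 0.5626386  -0.08542331  0.03      ]
 [ 0.58460948 -0.00225298  0.03      ]] vise [[0.41744    0.04590452 0.12      ]
 [0.42639403 0.10333513 0.12      ]]
```

View pics/w14z.png

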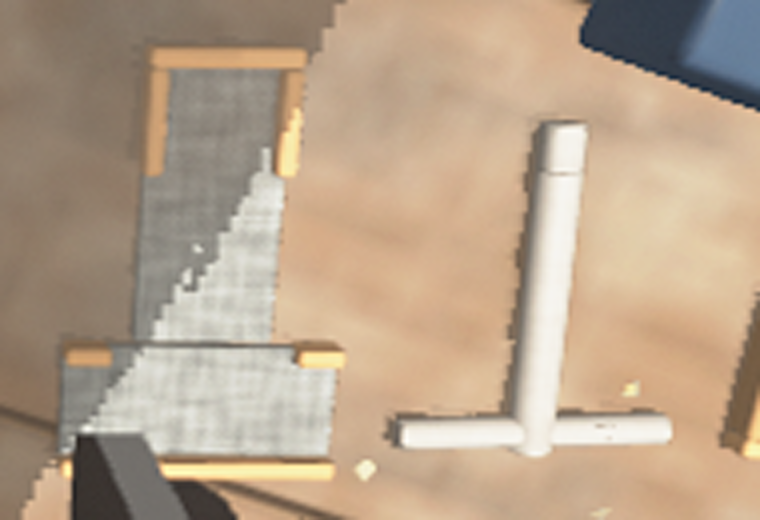

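Run:
```python
from h import *
b=L("w14")
P=lambda x,y,z: ray(b,[[350+x/4-.375,130+y/4-.375]],z)[0]
e=P(562,124,.006);f=P(537,452,.006);B1=P(400,433,.005);B2=P(671,429,.005); bc=(B1+B2)/2
print("key end",e,"head",f,"bar",B1,B2,bc,np.linalg.norm(B1-B2),np.linalg.norm(e-f))
d=(f-e)[:2]; print("ang shank",np.degrees(np.arctan2(d[1],d[0])),"bar",np.degrees(np.arctan2(*(B2-B1)[[1,0]]))-90)
u=d/np.linalg.norm(d); print("origin", bc[:2]-.038*u, e[:2]+.043*u)
n=P(229,50,.01); r=P(199,474,.01); print("tray near, far",n,r,np.linalg.norm(n-r)); d=(r-n)[:2]; a=np.arctan2(d[1],d[0]); u=d/np.linalg.norm(d)
c1=P(150,50,.01);c2=P(308,48,.01);c3=P(65,474,.01);c4=P(333,474,.01); print("rims ang",[np.degrees(np.arctan2(*(q-p)[[1,0]]))-90 for p,q in ((c1,c2),(c3,c4))],np.linalg.norm(c1-c2),np.linalg.norm(c3-c4))
print("ang",np.degrees(a),"origin",n[:2]+.056*u, r[:2]-.057*u)
```

```text
key end [0.44178869 0.10432057 0.006     ] head [0.5282189 0.1156156 0.006    ] bar [0.52595464 0.07915397 0.005     ] [0.51957905 0.14998803 0.005     ] [0.52276685 0.114571   0.005     ] 0.07112040255626313 0.08716512265405642
ang shank 7.445437139678859 bar 5.1431870594679765
origin [0.48508724 0.10964689] [0.48442614 0.1098926 ]
tray near, far [0.4294708  0.01856245 0.01      ] [0.53934582 0.02652977 0.01      ] 0.11016350204484308
rims ang [np.float64(4.946446259040059), np.float64(4.238404011181672)] 0.038023548528397774 0.07006301579590246
ang 4.147408587883742 origin [0.48532416 0.02261252] [0.48249509 0.02240738]
```

Run:
```python
from h import *
print(rel([.491,.1104,.193],np.radians(96.3)))
```

```text
[array([-3.93, 17.64, -0.02]), array([-0.   ,  0.001, -0.037]), ('j6', np.float64(-0.37518882089774686))]
```

>>> {"api": "step_arm", "payload": {
  "steps": [
    [0.1, [-3.9, 6, 0], [0, 0, -0.037]],
    [0, [-3.9, 12, 0], [0, 0, -0.037]],
    [0, [-3.9, 17.6, 0], [0, 0, -0.037]],
    [0, [-3.9, 17.6, 0], [0, 0, -0.037]],
    [0, [-3.9, 17.6, 4], [0, 0, -0.037]],
    [0, [-3.9, 17.6, 8], [0, 0, -0.037]],
    [0, [-3.9, 17.6, 12], [0, 0, -0.037]],
    [0, [-3.9, 17.6, 12], [0, 0, -0.037]],
    [0, [-3.9, 17.6, 12], [0, 0, -0.037]]
  ]
}}

```text
clock: 18.3
ee_pos: [0.4909, 0.1096, 0.0735]
orientation: [0.172, -3.137, 0.0]
ft_force: [1.0, 0.1, -0.2]
gripper_width: 0.0425
```

Run:
```python
from h import *
look("wrist","w15");look("scene","s15",(214,94,454,274),3.3); s,Rm=st(); print(s["ee_pos"],s["ft_force"],s["gripper_width"],s["clock"],Rm[:,1])
```

```text
[0.491734   0.1098623  0.07426289] [ 0.25160253 -0.49242692  0.78506757] 0.042767121085388916 18.4 [-1.09630030e-01  9.93972452e-01 -1.42381598e-04]
```

View pics/w15.png

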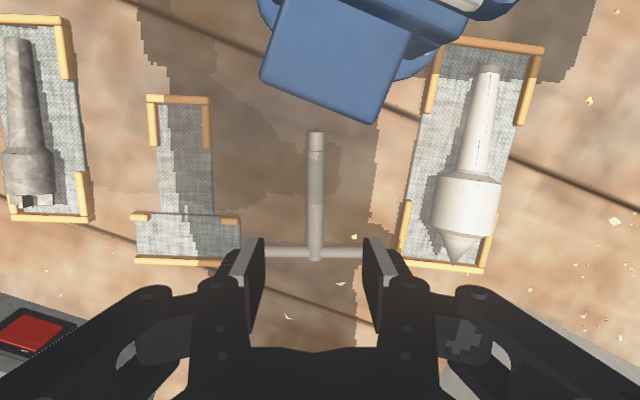

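View pics/s15.png

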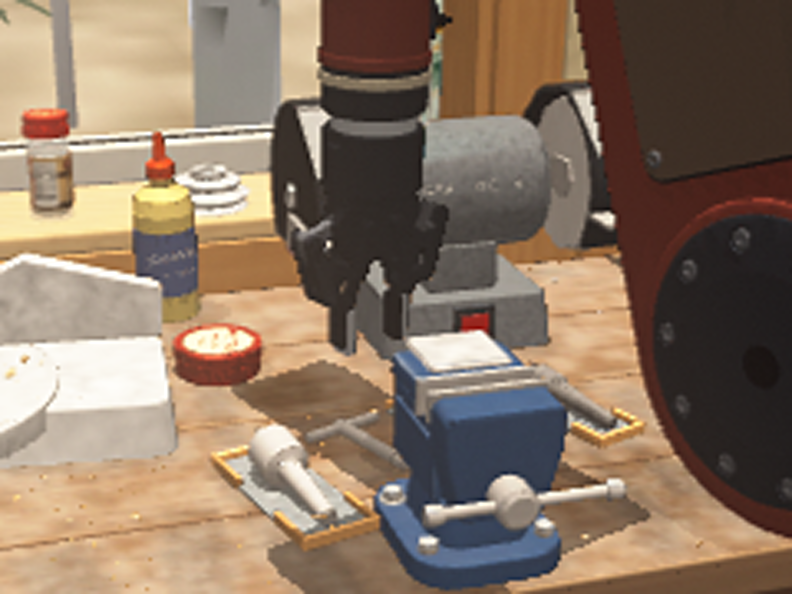

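>>> {"api": "step_arm", "payload": {
  "steps": [
    [0, [0, 0, 3], [0, 0, 0]],
    [0, [0, 0, 6], [0, 0, 0]],
    [0, [0, 0, 7.5], [0, 0, 0]],
    [0, [0, 0, 8.1], [0, 0, 0]],
    [0, [0, 0, 8.5], [0, 0, 0]],
    [0, [0, 0, 8.5], [0, 0, 0]]
  ]
}}

```text
clock: 19.15
ee_pos: [0.491, 0.1101, -0.0116]
orientation: [-0.173, 3.136, 0.0]
ft_force: [0.2, 0.2, 0.2]
gripper_width: 0.0428
```

Run:
```python
from h import *
look("wrist","w16"); s,Rm=st(); print(s["ee_pos"],s["ft_force"],s["gripper_width"],s["clock"],Rm[:,1])
```

```text
[ 0.49107257  0.11009146 -0.01154253] [0.10815811 0.16224622 0.08829966] 0.043064319076918545 19.2 [-1.10007117e-01  9.93930799e-01 -2.39025563e-05]
```

View pics/w16.png

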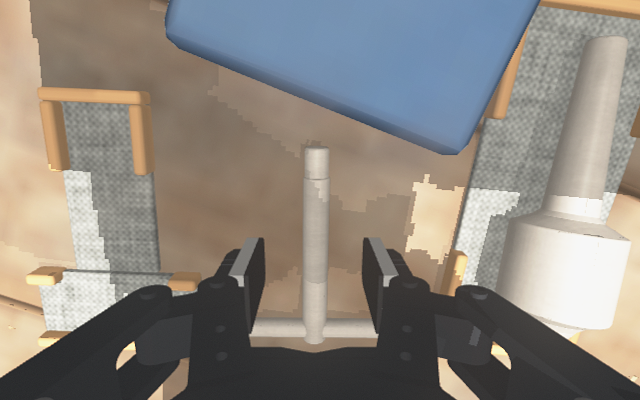

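>>> {"api": "step_arm", "payload": {
  "steps": [
    [-1, [0, 0, 0], [0, 0, 0]],
    [-1, [0, 0, 0], [0, 0, 0]],
    [-1, [0, 0, 0], [0, 0, 0]],
    [-1, [0, 0, 0], [0, 0, 0]],
    [-1, [0, 0, 0], [0, 0, 0]],
    [-1, [0, 0, 0], [0, 0, 0]],
    [-1, [0, 0, 0], [0, 0, 0]]
  ],
  "grip_force": 60
}}

```text
clock: 20.08
ee_pos: [0.4909, 0.11, -0.0116]
orientation: [-0.173, 3.136, -0.0]
ft_force: [-0.6, -0.4, 6.1]
gripper_width: 0.0081
```

>>> {"api": "step_arm", "payload": {
  "steps": [
    [-1, [0, 0, -1], [0, 0, 0]],
    [-1, [0, 0, -4], [0, 0, 0]],
    [-1, [0, 0, -6], [0, 0, 0]],
    [-1, [0, 0, -6], [0, 0, 0]],
    [-1, [0, 0, -6], [0, 0, 0]]
  ]
}}

```text
clock: 20.7
ee_pos: [0.4902, 0.11, 0.0475]
orientation: [0.173, -3.136, 0.0]
ft_force: [0.1, -0.4, -1.2]
gripper_width: 0.0079
```

Run:
```python
from h import *
look("wrist","w17"); s,Rm=st(); print(s["ee_pos"],s["ft_force"],s["gripper_width"],s["clock"],Rm[:,1])
print(rel([.4903,.0231,.05],np.radians(94.3)))
```

```text
[0.48990143 0.10996245 0.04717369] [-0.7497396   0.06895848 -1.21765037] 0.008073932784182176 20.75 [-1.09931504e-01  9.93939165e-01  3.39455617e-05]
[array([ 0.92, -8.64, -0.28]), array([ 0.   , -0.001,  0.035]), ('j6', np.float64(-0.0350561813731007))]
```

View pics/w17.png

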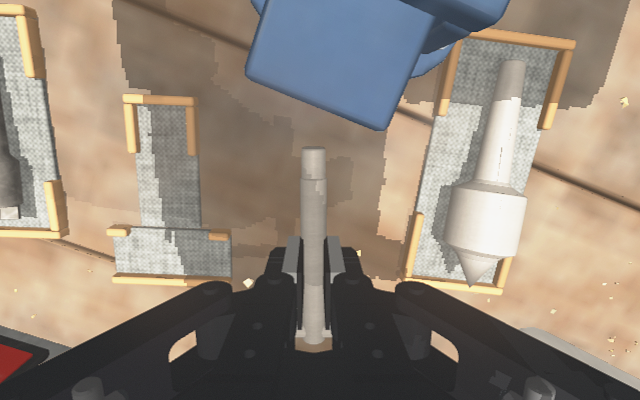

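Run:
```python
from h import *
print(ray(L("s3top"),[[335,162],[352,166]],.10))
b=L("w17")
p=ray(b,[[123,97],[198,99],[112,281],[232,281]],.01); n=p[:2].mean(0); f=p[2:].mean(0); u=(f-n)/np.linalg.norm(f-n); print(n,f,np.linalg.norm(f-n),np.degrees(np.arctan2(u[1],u[0])),n+.056*u,f-.057*u)
```

```text
[[0.59988565 0.07500753 0.1       ]
 [0.58901145 0.03111472 0.1       ]]
[0.43087082 0.021731   0.01      ] [0.53768137 0.02852701 0.01      ] 0.107026537175034 3.640637907709307 [0.48675781 0.02528691 0.01      ] [0.4807964  0.02490761 0.01      ]
```

>>> {"api": "step_arm", "payload": {
  "steps": [
    [-1, [0.4, -4, -0.3], [0, 0, 0.035]],
    [-1, [0.9, -8.6, -0.3], [0, 0, 0.035]],
    [-1, [0.9, -8.6, -0.3], [0, 0, 0.035]],
    [-1, [0.9, -8.6, -0.3], [0, 0, 0.035]],
    [-1, [0.9, -8.6, -0.3], [0, 0, 0.035]]
  ]
}}

```text
clock: 21.38
ee_pos: [0.4907, 0.0244, 0.0505]
orientation: [0.12, -3.139, -0.001]
ft_force: [0.4, -0.5, -1.8]
gripper_width: 0.008
```

Run:
```python
from h import *
look("wrist","w18");look("scene","s18",(254,144,454,264),4);look("top","t18",(280,160,440,280),5); s,Rm=st(); print(s["ee_pos"],s["ft_force"],s["gripper_width"],s["clock"],Rm[:,1])
```

```text
[0.490971  0.0243082 0.0507803] [ 0.30955273  0.33571795 -1.36006648] 0.008392138196939678 21.525 [-7.64067042e-02  9.97076728e-01  1.20137765e-04]
```

View pics/w18.png

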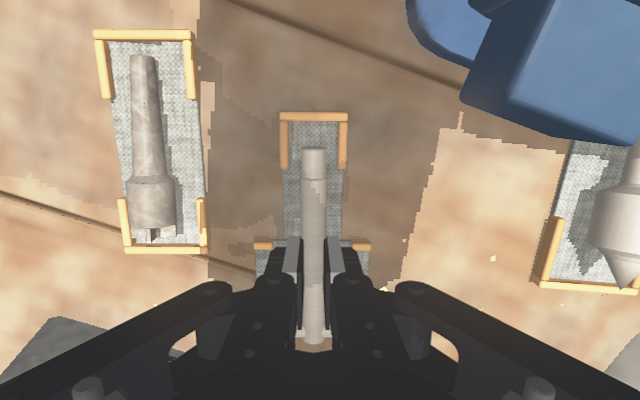

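View pics/s18.png

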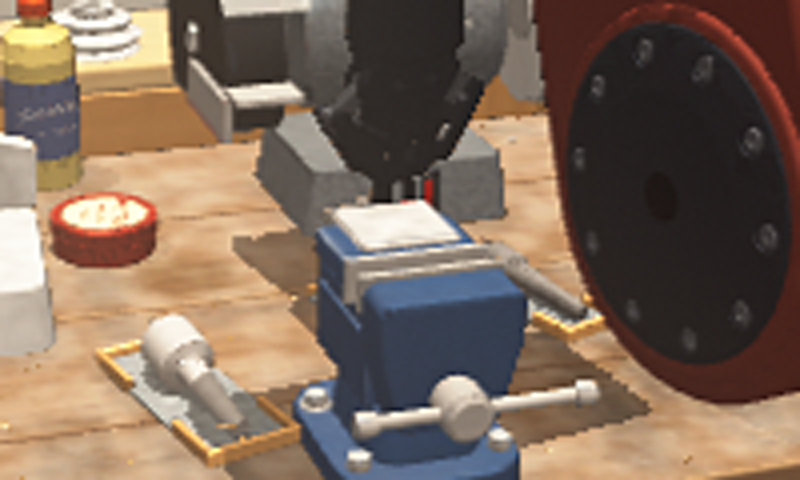

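View pics/t18.png

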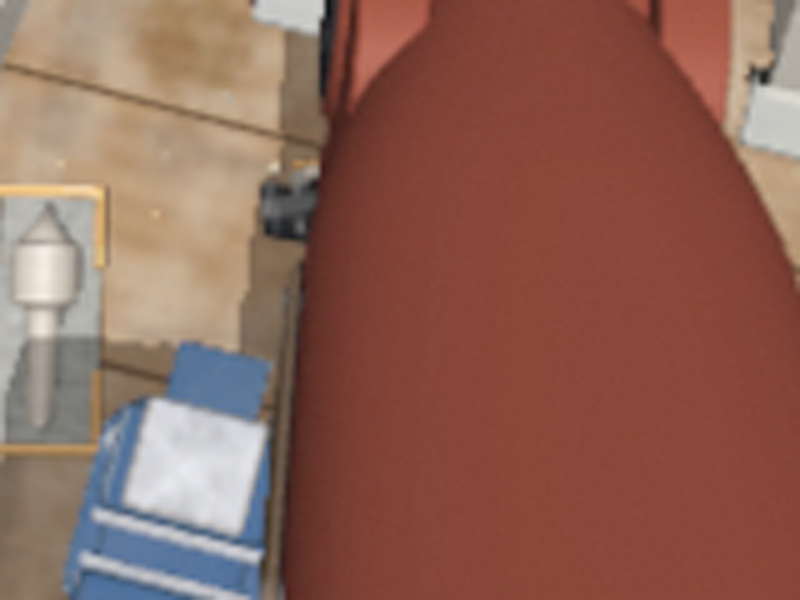

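Run:
```python
from h import *
b=L("w18"); cv2.imwrite("pics/w18z.png",cv2.resize(b["color"][100:350,230:390],None,fx=3.2,fy=2.4,interpolation=cv2.INTER_CUBIC))
s,Rm=st(); 
def T(px,z): 
    p=ray(b,[px],z)[0]; return np.round(np.r_[p[:2],(Rm.T@(p-[0.490971,0.0243082,0.0507803]))[:2]]*1000,1)
for n,px,z in [("nearL",(280,113),.01),("nearR",(348,113),.01),("pieceL",(254,247),.01),("pieceR",(371,247),.01),("key end",(313.5,149),.07),("shank mid",(313.5,230),.07),("key head",(313.5,343),.07)]: print(n,T(px,z))
```

```text
nearL [431.5   1.2  61.1 -18.4]
nearR [428.6  38.1  61.1  18.5]
pieceL [510.8 -10.2 -17.1 -35.9]
pieceR [505.4  59.8 -17.2  34.3]
key end [ 4.421e+02  2.020e+01  4.900e+01 -4.000e-01]
shank mid [ 4.751e+02  2.270e+01  1.590e+01 -3.000e-01]
key head [ 5.289e+02  2.690e+01 -3.800e+01 -3.000e-01]
```

View pics/w18z.png

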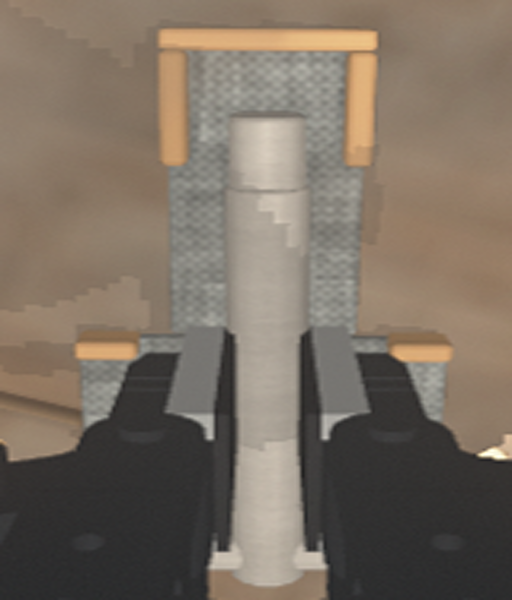

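>>> {"api": "step_arm", "payload": {
  "steps": [
    [-1, [0, -0.03, 1.5], [0, 0, 0.01]],
    [-1, [0, -0.03, 3], [0, 0, 0.01]],
    [-1, [0, -0.03, 4.5], [0, 0, 0.01]],
    [-1, [0, -0.03, 5.3], [0, 0, 0.01]],
    [-1, [0, -0.03, 5.3], [0, 0, 0.01]]
  ]
}}

```text
clock: 22.15
ee_pos: [0.4905, 0.0233, -0.0028]
orientation: [0.102, -3.139, -0.0]
ft_force: [-0.2, 0.7, -1.7]
gripper_width: 0.0082
```

Run:
```python
from h import *
b=look("wrist","w19"); s,Rm=st(); print(s["ee_pos"],s["ft_force"],s["gripper_width"],s["clock"],Rm[:,1])
```

```text
[ 0.49099725  0.02327389 -0.00226024] [ 0.26313405  0.2787061  -0.93935389] 0.008203715047316302 22.2 [-6.51866857e-02  9.97873085e-01  4.08756222e-05]
```

View pics/w19.png

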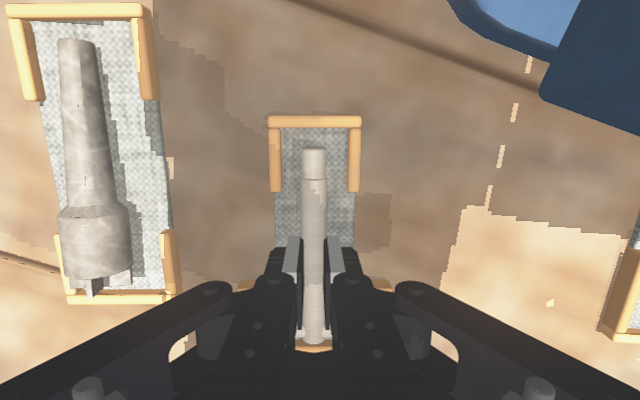

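>>> {"api": "step_arm", "payload": {
  "steps": [
    [-1, [0, 0, 0.3], [0, 0, 0]],
    [-1, [0, 0, 0.5], [0, 0, 0]],
    [-1, [0, 0, 0.5], [0, 0, 0]]
  ]
}}

```text
clock: 22.58
ee_pos: [0.4911, 0.0232, -0.0071]
orientation: [-0.102, 3.14, -0.0]
ft_force: [1.2, -0.0, -1.0]
gripper_width: 0.0084
```

>>> {"api": "step_arm", "payload": {
  "steps": [
    [-1, [0, 0, 0.08], [0, 0, 0]],
    [-1, [0, 0, 0.12], [0, 0, 0]],
    [-1, [0, 0, 0.12], [0, 0, 0]]
  ]
}}

```text
clock: 22.95
ee_pos: [0.4913, 0.0232, -0.0076]
orientation: [-0.102, 3.139, -0.0]
ft_force: [-2.2, -0.6, 8.1]
gripper_width: 0.0082
```

>>> {"api": "step_arm", "payload": {
  "steps": [
    [-0.7, [0, 0, 0], [0, 0, 0]],
    [-0.4, [0, 0, 0], [0, 0, 0]],
    [-0.2, [0, 0, 0], [0, 0, 0]],
    [-0.2, [0, 0, 0], [0, 0, 0]],
    [-0.2, [0, 0, -2], [0, 0, 0]],
    [-0.2, [0, 0, -6], [0, 0, 0]],
    [-0.2, [0, 0, -12], [0, 0, 0]],
    [-0.2, [0, 0, -18], [0, 0, 0]],
    [-0.2, [0, 0, -20], [0, 0, 0]],
    [-0.2, [0, 0, -20], [0, 0, 0]]
  ]
}}

```text
clock: 24.2
ee_pos: [0.4922, 0.0232, 0.1931]
orientation: [-0.102, 3.137, -0.001]
ft_force: [0.3, 0.1, 0.2]
gripper_width: 0.0343
```

Run:
```python
from h import *
b=look("wrist","w20"); s,Rm=st(); print(s["ee_pos"],s["ft_force"],s["gripper_width"],s["clock"],Rm[:,1])
cv2.imwrite("pics/w20z.png",cv2.resize(b["color"][110:270,240:400],None,fx=4,fy=3.7,interpolation=cv2.INTER_CUBIC))
```

```text
[0.49123524 0.02324855 0.19161794] [-0.19825781 -0.58738936  0.1279248 ] 0.03402611502241624 24.25 [-6.51356397e-02  9.97876413e-01 -1.13028610e-04]
```

View pics/w20.png

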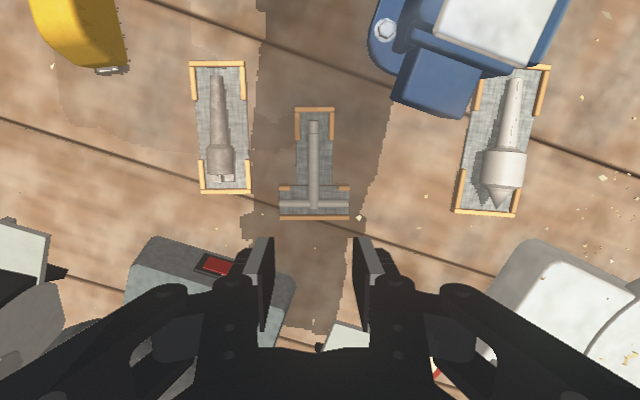

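View pics/w20z.png

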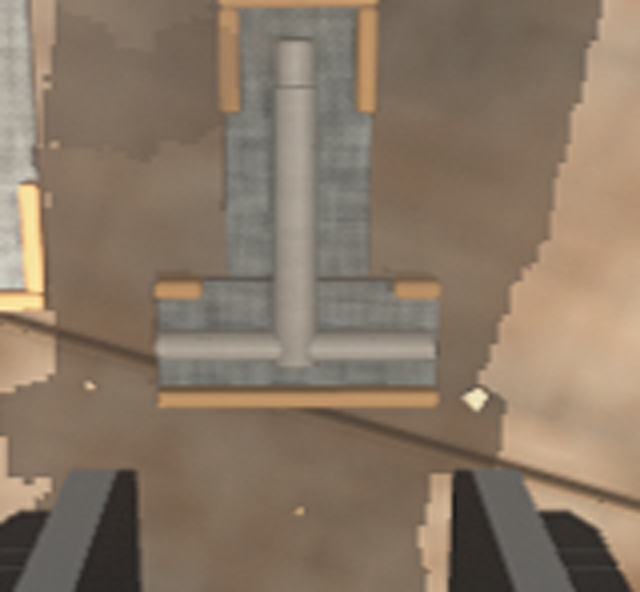

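Run:
```python
from h import *
b=L("w20"); im=b["color"].astype(float); hsv=cv2.cvtColor(b["color"],cv2.COLOR_BGR2HSV)
for y in (192,194,197,200,201,203,204,205,206,208,210,212): print(y,hsv[y,274:286,1],hsv[y,342:354,1], hsv[y,278:284,2],hsv[y,344:352,2])
```

```text
192 [78 78 76 74 70 31 14 18 14 12 15 15] [18 20 17 19 20 20 19 36 72 70 71 71] [117 116 129 126 129 128] [120 124 129 130 132 133 131 131]
194 [81 78 78 77 79 41 17 21 19 21 19 19] [21 22 24 26 21 21 21 38 72 71 73 71] [120 111 121 122 124 122] [126 128 132 135 131 129 131 130]
197 [86 83 82 82 78 48 19 21 20 17 21 20] [21 21 24 21 20 18 20 38 71 69 71 71] [108 102 109 108 116 122] [129 135 141 140 139 129 125 125]
200 [85 87 87 85 74 48 33 37 36 34 34 36] [35 35 37 35 35 37 32 48 73 69 68 70] [111 116 124 125 127 127] [131 130 130 130 126 122 123 125]
201 [87 88 86 85 71 41 34 33 35 35 37 37] [36 36 36 37 36 38 38 46 72 71 70 72] [111 125 144 145 144 146] [143 144 143 141 128 121 124 125]
203 [88 88 86 85 65 37 33 34 35 32 34 34] [35 35 37 37 34 36 37 53 73 73 73 70] [133 157 171 167 166 167] [166 166 166 168 146 106 123 123]
204 [89 88 88 85 62 38 30 32 33 33 32 34] [34 34 35 35 36 34 34 54 70 70 73 71] [135 162 176 174 172 172] [176 177 177 178 156 103 123 123]
205 [85 81 87 87 71 44 37 36 34 35 36 36] [35 34 35 36 34 34 36 57 74 68 70 68] [122 149 173 170 167 167] [169 169 167 171 149 103 124 124]
206 [82 86 86 87 75 43 37 37 35 37 36 33] [34 34 35 36 36 36 35 49 70 72 70 70] [ 99 119 143 152 154 157] [155 157 156 162 152 115 124 124]
208 [89 85 90 88 90 47 16 16 20 18 20 19] [20 23 23 22 22 18 24 53 68 66 69 71] [ 96 103 124 127 128 128] [122 129 127 130 127 120 124 124]
210 [74 73 74 76 84 59 15 18 18 20 16 16] [19 19 19 20 19 21 27 55 70 68 65 68] [119 113 118 125 125 125] [122 128 131 134 125 116 123 123]
212 [71 71 73 72 76 60 23 17 19 22 21 16] [16 18 20 18 15 19 24 56 70 70 67 70] [114 111 112 120 118 117] [127 131 135 135 127 114 121 123]
```

>>> {"api": "step_arm", "payload": {
  "steps": [
    [-0.2, [0, 0, 6], [0, 0, 0]],
    [-0.2, [0, 0, 12], [0, 0, 0]],
    [-0.2, [0, 0, 17], [0, 0, 0]],
    [-0.2, [0, 0, 19], [0, 0, 0]],
    [-0.2, [0, 0, 19.9], [0, 0, 0]],
    [-0.2, [0, 0, 19.9], [0, 0, 0]],
    [-1, [0, 0, 19.9], [0, 0, 0]],
    [-1, [0, 0, 19.9], [0, 0, 0]],
    [-1, [0, 0, 19.9], [0, 0, 0]],
    [-1, [0, 0, 19.9], [0, 0, 0]],
    [-1, [0, 0, 19.9], [0, 0, 0]]
  ],
  "grip_force": 40
}}

```text
clock: 25.62
ee_pos: [0.4914, 0.0233, -0.007]
orientation: [-0.102, 3.139, -0.0]
ft_force: [0.2, 0.6, 5.0]
gripper_width: 0.0091
```

>>> {"api": "step_arm", "payload": {
  "steps": [
    [-1, [0, 0, -0.3], [0, 0, 0]],
    [-1, [0, 0.1, -0.3], [0, 0, 0]],
    [-1, [0, 0.1, -0.3], [0, 0, 0]],
    [-1, [0, 0.1, -0.3], [0, 0, 0]],
    [-1, [0, 0.1, -0.1], [0, 0, 0]],
    [-1, [0, 0.1, 0], [0, 0, 0]],
    [-1, [0, 0.1, 0.05], [0, 0, 0]],
    [-1, [0, 0.1, 0.05], [0, 0, 0]]
  ]
}}

```text
clock: 26.62
ee_pos: [0.4911, 0.0243, -0.0071]
orientation: [-0.102, 3.14, -0.0]
ft_force: [-3.8, -0.1, 13.0]
gripper_width: 0.0089
```

>>> {"api": "step_arm", "payload": {
  "steps": [
    [-0.7, [0, 0, 0], [0, 0, 0]],
    [-0.4, [0, 0, 0], [0, 0, 0]],
    [-0.2, [0, 0, 0], [0, 0, 0]],
    [-0.2, [0, 0, 0], [0, 0, 0]],
    [-0.2, [0, 0, -2], [0, 0, 0]],
    [-0.2, [0, 0, -6], [0, 0, 0]],
    [-0.2, [0, 0, -12], [0, 0, 0]],
    [-0.2, [0, 0, -18], [0, 0, 0]],
    [-0.2, [0, 0, -20], [0, 0, 0]],
    [-0.2, [0, 0, -20], [0, 0, 0]]
  ]
}}

```text
clock: 27.88
ee_pos: [0.4921, 0.0242, 0.1936]
orientation: [-0.102, 3.137, -0.001]
ft_force: [-0.9, 0.1, -0.4]
gripper_width: 0.0343
```

Run:
```python
from h import *
b=look("wrist","w21"); s,Rm=st(); print(s["ee_pos"],s["clock"])
cv2.imwrite("pics/w21z.png",cv2.resize(b["color"][100:260,240:400],None,fx=4,fy=3.7,interpolation=cv2.INTER_CUBIC))
hsv=cv2.cvtColor(b["color"],cv2.COLOR_BGR2HSV)
for y in (194,197,203,204,205,208,210): print(y,hsv[y,272:284,1],hsv[y,340:354,1], hsv[y,274:284,2],hsv[y,344:352,2])
```

```text
[0.49114362 0.02426532 0.19210977] 27.925
194 [82 82 80 76 78 77 46 17 21 17 21 21] [21 21 22 22 24 19 23 21 40 71 71 71 71 73] [125 124 127 119 111 120 121 121 122 119] [128 133 136 131 128 129 130 130]
197 [88 87 83 79 79 80 48 19 19 21 21 18] [23 24 25 21 21 20 18 19 40 68 71 71 71 71] [126 126 122 108 101 108 107 109 111 113] [136 141 141 136 129 123 125 126]
203 [89 86 89 85 81 86 56 32 31 32 33 32] [36 36 35 35 35 35 34 35 38 71 71 71 73 72] [126 126 126 122 128 153 172 169 168 168] [169 170 171 174 155 108 122 125]
204 [87 86 84 85 82 83 56 31 34 36 35 33] [35 33 34 36 35 36 36 36 39 75 70 72 68 70] [118 120 122 123 124 148 175 172 170 170] [175 175 176 178 158 106 123 124]
205 [81 85 84 88 83 84 58 31 35 38 34 34] [35 34 36 37 36 34 36 35 42 73 68 70 70 70] [ 94 102 113 118 119 140 166 163 163 164] [163 163 163 166 151 119 123 123]
208 [86 86 86 85 90 90 61 22 20 16 16 18] [19 18 17 19 18 20 19 24 54 68 66 67 71 69] [115 108 105  99 100 118 129 126 126 125] [131 128 133 127 118 124 124 125]
210 [71 72 73 74 74 82 64 29 18 18 20 20] [21 19 21 19 20 20 19 24 59 71 67 64 70 70] [122 121 120 118 108 116 127 125 125 125] [130 130 135 126 117 122 122 123]
```

View pics/w21z.png

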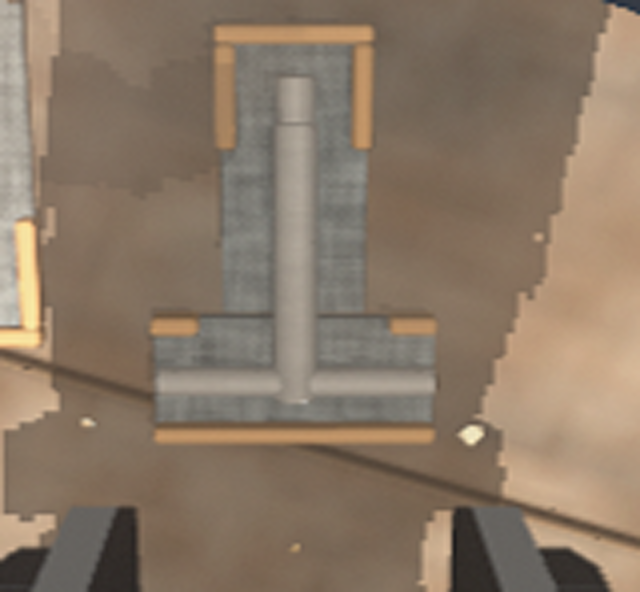

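View pics/w21.png

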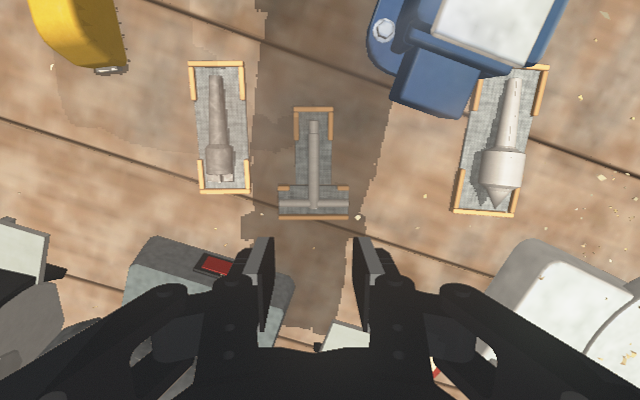

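Run:
```python
from h import *
ticket.hand_in(); s,_=st(); print(s["clock"])
```

```text
the job is handed in; nothing more can be done
the job is handed in; nothing more can be done
```

The large revolving centre, then the drive centre, then the chuck key each went into its own tray, and the job was handed in at about 28 s with the arm clear of everything. I never went near the tin or the tape measure, but did not check their positions separately.

- **Final wrist picture:** all three parts lie inside their rims, and the key's bar sits in the wide end of its T. The bar first lay about 1 mm off centre, so I gripped it again and moved it 1 mm. It now measures centred on its 72 mm floor to within about half a millimetre, which leaves roughly 1 mm at each end.
- **Fingertip position:** the fingertips did not match the stated 19 mm ahead of the TCP. Triangulating from the pictures put them 14 to 19 mm behind the reported TCP. My first grasp of the large centre therefore closed in the air above it without moving it, and I used the measured offset after that.
- **Gripper readings:** the finger opening read about 3 mm less than the known part sizes.
- **Forces:** the force readings I took peaked at about 19 N, when the drive centre was set on its tray floor.

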